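Secure a bottle under a ratchet hold-down

ROBOT

A 6-joint arm with a two-finger parallel gripper is mounted at the origin on a cart in front of the work surface, level with it; the furniture and walls round the work are solid. World frame = base frame: x ahead of the robot, y to its left, z up, the work surface at z = 0. Lengths are in m, angles in rad, forces in N, time in s.
With the tool pointing down it reaches from about 0.3 to 0.875 m from the base axis. Payload 6.4 kg.
Tool frame: the origin (TCP) lies between the finger pads; the fingertips stand 25 mm ahead of it and the grasp point (between the pads) lies 6 mm ahead of it; y points along the fingers, x is the direction in which the jaws open and shut, and the axes are right-handed (so a half turn about y gives the same grasp; the last joint's range is limited). The gripper opens to 85 mm and grips with 20 to 120 N. Pads are 22 mm wide; open, the fingers measure 114 mm over their backs; the gripper's body (76 mm by 85 mm) begins 54 mm behind the grasp point. The pads swing forward as they close: fully open they stand 13 mm farther back than shut.
Start: joints at [-0.206, 0.181, 1.607, -0, 1.354, -0.206], TCP at [0.575, 0, 0.256] pointing down, gripper open.
Joint ranges: [-2.99, 2.99], [-0.89, 2.07], [0.3, 2.58], [-1.14, 4.28], [0, 2.63], [-3.12, 3.12]. Speed limits (rad/s): [2.57, 2.57, 3.01, 3.14, 3.14, 3.14].

INTERFACE

Orientations are given as a unit quaternion [w, x, y, z].
In Python, from bench import ctrl, vision, ticket, find_in, regions_of, pinpoint gives the robot as it stands.
- The arm moves only by the tool apply_moves, never from a script. Its argument "increments" is a list of rows, each an object of numbers: "x", "y", "z": the shift along the tool's x, y, z in cm; "ax", "ay", "az": the turn, a rotation vector about the tool's x, y, z in rad; "grip": the closure, from 0 (fully open) to 1 (shut). A call has 1 to 12 rows; each row is the pose to reach, as a shift and turn from the pose measured when the call began, along the tool's axes at that moment; what a row does not reach only later rows make up. A row lasts 1/8 s, in which the tool goes at most 62.5 mm and 10.7 degrees, less where a joint would pass 70% of its speed; a pose out of reach is approached as far as the arm can. A call with a gripper value outside its range is refused whole. The fingers move at their own pace and stop on an object; the grip force is fixed at half the most. Time passes only in rows, so rows that repeat a pose let the fingers close. It gives the time, the measured TCP pose, the force and the opening at its end, in the units of the state.
- ctrl.get_obs(): the state, without advancing time (a new reading comes with each control period).
- vision.camera(name): name is "scene" or "side" or "wrist"; returns the picture (400x640x3 uint8, red, green, blue); there is no depth.
- vision.camera_params(name): a dict with "intrinsics" (3x3 intrinsics, pixels), "R" (3x3) and "t" (3): a world point X has camera coordinates R X + t. Camera axes: x right, y down, z forward; pixel columns grow to the right and rows downward; lengths in m; the calibration is good to about 2 mm. A picture is of the moment at which its call begins: read the wrist's pose just before it. camera_params takes no time and is no camera call; for the wrist camera it gives the pose at the moment of the call.
- ticket.hand_in(): hands the job in, once; it reports no verdict.
Trained networks look in the newest picture that a camera, given by its name, has taken for a name from the list of things; names that differ only in an ending like _2 or _b are one class to them, and where a whole thing is asked for, a point or a joint stands for the part that bears it (a point fixed in the world has none). Each returns a list of dicts, best first, with "p" (0 to 1); they miss things now and then, are a little off and sometimes report something else, mostly with a low value. They report only what shows in the picture. A call takes as long as a camera call. They do not tell look-alikes from the thing itself.
- find_in(camera, query): "rect" ([centre column, centre row, width, height] in pixels, round what is visible of it).
- regions_of(camera, query): "mask" (400x640 bool, what is visible of it) and "rect" ([centre column, centre row, width, height] in pixels, round what is visible of it).
- pinpoint(camera, query): "xy" ([column, row] in pixels: a listed point, or the origin of a listed thing).
The state is a dict: "time_s": time; "q": joint angles; "dq": joint speeds; "joint_efforts": joint torques, N m; "eef_pos": TCP position; "eef_rot": TCP orientation; "wrist_force": force on the tool from outside, world axes, zero at the start; "torque": the same for the moment, N m; "opening": opening from 0.0 (shut) to 1.0 (fully open).
Only numpy, scipy, OpenCV 4.12 (cv2) and the standard library are available. Lean on these libraries where they do the work, as an engineer would, in place of code of your own. Each camera call takes 0.05 s, during which the arm holds its last target.

TASK

Raise the blue arm of the white hold-down stand by its black knob, click by click, to its highest notch and let go, so that the pawl carries it. Stand the small brown bottle with the green label upright in the middle of the round rubber mat under the arm, then press the orange tab, which lifts the pawl, and keep it pressed until the arm has sunk onto the bottle's cap. Leave the small dropper bottle and the roll of tape where they are.

Things in the scene. Friction and masses are not known exactly. Their poses are not given: they have to be found in the camera images.
- seat (a point): Mat centre: top of the round black rubber mat (50 mm across), 20 mm above the worktop, on the fixed white stand. Axes: z up, x towards the column behind; the open front faces -x. Base in x from -45 to 115 mm, 100 mm wide, 18 mm thick. Aluminium column 44 mm wide, 138 mm high, at x = 81 to 99 mm. The toothed bar slides up and down on its front, at x = 72 mm.
- knob (a point): Centre of the upright black knob (cylinder 26 mm across, 36 mm high) on top of the toothed bar, 72 mm behind the mat's centre; 173 mm over the worktop plus the bar's joint value. Pull it straight up to raise the bar: about 8 N plus 4 N for each 0.1 m/s.
- pad (a point): Centre of the underside of the round pad (30 mm across) at the front end of the blue arm, above the mat's centre by 45 mm plus the bar's joint value. The arm, 14 mm wide and 12 mm thick, runs from over the pad back to the bar. Even at the highest notch (141 mm gap) a gripper cannot come straight down on the mat: go under the pad from the front, tool tilted about 40 degrees.
- bar (a joint): Height of toothed bar, arm, pad and knob, m: 0 = lowest, grows upward, stop 0.108. The pawl holds it at notches every 0.012; highest 0.096. It can always be raised, but sinks only while the pawl is lifted, by its own weight (0.4 kg), damped to 0.09 m/s. It starts in one of the three lowest notches, too low for the bottle. Resting on the bottle's cap it reads 0.030.
- tab (a point): Centre of the top of the orange release tab (26 x 28 mm, 6 mm thick) on the pawl's lever, right of the column: 72 mm behind the mat's centre (+x of the stand), 90 mm to the stand's -y side, 116 mm over the worktop; free space above and below. Press it down 15 to 23 mm with 2 to 3 N to lift the pawl out of the teeth; it springs back.
- pawl (a joint): Angle of the pawl, rad: 0 = in the teeth, grows as the tab is pressed down, stop at 0.32; the bar is surely free above 0.22.
- bottle_mid (a point): Centre (half-way up) of the small brown bottle with green label and black cap, 75 mm high with its cap, body 34 mm across, grasp it within 50 mm of its bottom; 0.06 kg. Its z axis points up when upright. It stands in one of three places on the worktop; the other two hold the dropper bottle and the tape.
- dropper: Bystander: small brown bottle with a cream label, 29 mm in diameter, 68 mm high; origin at the centre of its underside, z up.
- tape: Bystander: roll of cream tape lying flat, 67 mm in diameter, 19 mm high; origin at the centre of its underside, z up.
Not all that is in view belongs to the job. Of the things that look like the part that bears seat, the larger one is meant.

How it is judged:
By the outcome, as a careful person would: the job done as asked, in the order asked, and still so for the second after the job is handed in, with the robot touching nothing.
It also fails if it takes over 72 s, if anything falls off the work surface, if the arm or the gripper's body presses on something with over 40 N, if the wrist force passes 120 N, or if a joint passes its speed limit or range.

## Working session

There is one attempt and no reset: what is moved stays moved. The work goes in short steps, Python scripts to look and compute and a tool call to move; the robot and the scene stay as the last step left them, time stands still between calls to the robot, and variables do not carry over. Pictures are saved under pics/ and viewed, and the job is handed in when it is done.

Besides the shell and the picture viewer there is one more tool, called as name(argument=value, ...) on one line, values as JSON. apply_moves: Moves the arm, as the interface text tells. Its arguments: {"type":"object","properties":{"increments":{"type":"array","items":{"type":"object","properties":{"x":{"type":"number"},"y":{"type":"number"},"z":{"type":"number"},"ax":{"type":"number"},"ay":{"type":"number"},"az":{"type":"number"},"grip":{"type":"number"}}}}},"required":["increments"]}

```bash
ls; mkdir -p pics
cat > h.py <<'E'
import numpy as np,cv2
from bench import ctrl, vision, ticket, find_in, regions_of, pinpoint
def snap(c,n):
    im=vision.camera(c); cv2.imwrite(f'pics/{n}.png',im[:,:,::-1]); return im
def ray(P,uv):
    K=np.array(P['intrinsics']);R=np.array(P['R']);t=np.array(P['t'])
    d=R.T@np.linalg.inv(K)@np.array([uv[0],uv[1],1.]); return -R.T@t,d/np.linalg.norm(d)
def onz(P,uv,z):
    o,d=ray(P,uv); return o+d*(z-o[2])/d[2]
def tri(obs):
    A=np.zeros((3,3));b=np.zeros(3);L=[]
    for P,uv in obs:
        o,d=ray(P,uv);M=np.eye(3)-np.outer(d,d);A+=M;b+=M@o;L.append((o,d))
    X=np.linalg.solve(A,b)
    return X,[float(np.linalg.norm((np.eye(3)-np.outer(d,d))@(X-o))) for o,d in L]
def proj(P,X):
    p=np.array(P['intrinsics'])@(np.array(P['R'])@np.array(X)+np.array(P['t']));return p[:2]/p[2]
E
python3 - <<'E'
from h import *
np.set_printoptions(precision=3,suppress=True)
for c in ['scene','side','wrist']:
    snap(c,c+'0');P=vision.camera_params(c);print(c,P)
    for q in ['seat','knob','pad','tab','bottle_mid','dropper','tape']:
        print(q,[(np.round(r['xy']).tolist(),round(r['p'],2)) for r in pinpoint(c,q)][:4])
print(ctrl.get_obs())
E
```

```text
pics
scene {'intrinsics': array([[510.422,   0.   , 322.218],
       [  0.   , 510.422, 204.615],
       [  0.   ,   0.   ,   1.   ]]), 'R': array([[ 0.742, -0.671, -0.013],
       [-0.331, -0.349, -0.877],
       [ 0.584,  0.654, -0.481]]), 't': array([-0.478,  0.184,  1.822])}
seat [([334.0, 228.0], 0.85), ([391.0, 300.0], 0.41)]
knob [([349.0, 192.0], 0.7)]
pad [([332.0, 217.0], 0.66)]
tab [([273.0, 191.0], 0.59), ([365.0, 212.0], 0.54)]
bottle_mid [([288.0, 196.0], 0.64)]
dropper [([270.0, 193.0], 0.64)]
tape [([316.0, 212.0], 0.56)]
side {'intrinsics': array([[518.123,   0.   , 321.841],
       [  0.   , 518.123, 202.646],
       [  0.   ,   0.   ,   1.   ]]), 'R': array([[-1.   , -0.01 ,  0.017],
       [-0.019,  0.412, -0.911],
       [ 0.002, -0.911, -0.413]]), 't': array([0.451, 0.212, 1.474])}
seat [([353.0, 180.0], 0.96), ([315.0, 227.0], 0.77)]
knob [([288.0, 184.0], 0.56), ([344.0, 153.0], 0.46)]
pad [([312.0, 215.0], 0.95), ([355.0, 176.0], 0.73), ([295.0, 310.0], 0.42)]
tab [([298.0, 190.0], 0.41), ([342.0, 158.0], 0.39)]
bottle_mid [([288.0, 274.0], 0.88)]
dropper [([
[... 303 characters left out ...]
0.948]]), 't': array([-0.575, -0.041,  0.38 ])}
seat [([258.0, 322.0], 0.66)]
knob [([265.0, 10.0], 0.49)]
pad [([250.0, 343.0], 0.93), ([292.0, 214.0], 0.74)]
tab []
bottle_mid [([288.0, 114.0], 0.84)]
dropper [([268.0, 10.0], 0.58)]
tape [([295.0, 214.0], 0.56)]
{'time_s': 1.2, 'q': array([-0.206,  0.181,  1.607,  0.   ,  1.354, -0.206]), 'dq': array([-0.001,  0.001, -0.002, -0.001,  0.   , -0.001]), 'joint_efforts': array([  0.001, -44.485, -35.168,  -0.   ,   0.001,  -0.   ]), 'eef_pos': array([0.575, 0.   , 0.256]), 'eef_rot': array([-0.707,  0.707,  0.   ,  0.   ]), 'wrist_force': array([-0.204, -0.528,  0.519]), 'torque': array([ 0.001,  0.025, -0.023]), 'opening': 0.9962348348261607}
```

View pics/scene0.png

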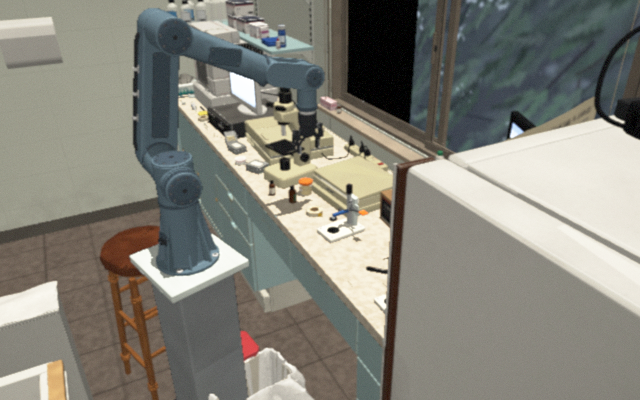

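View pics/side0.png

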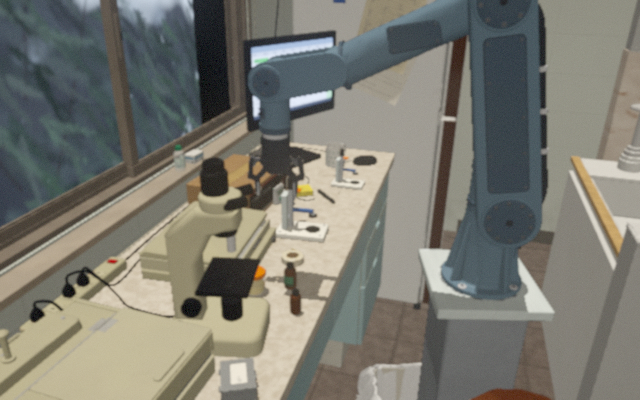

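View pics/wrist0.png

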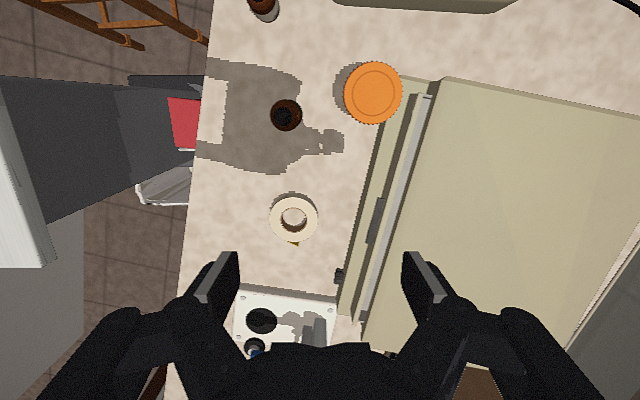

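Run:
```python
from h import *
np.set_printoptions(precision=3,suppress=True)
a=cv2.imread('pics/side0.png')[130:330,240:400]; b=cv2.imread('pics/scene0.png')[170:320,250:410]
cv2.imwrite('pics/c1.png',cv2.resize(np.hstack([a,np.vstack([b,np.zeros((50,160,3),np.uint8)])]),None,fx=2.5,fy=2.5,interpolation=2))
S=vision.camera_params('scene');D=vision.camera_params('side');W=vision.camera_params('wrist')
for n,z,o in [('seatA',.02,[(S,(334,228)),(D,(315,227)),(W,(258,322))]),('seatB',.02,[(S,(391,300)),(D,(353,180))]),('bottle',.0375,[(S,(292,196)),(D,(289,276)),(W,(288,114))]),('tape',0,[(S,(316,212)),(D,(290,258)),(W,(294,216))]),('drop',0,[(S,(270,193)),(D,(295,311)),(W,(264,12))])]:
    print(n,*[onz(p,u,z) for p,u in o],tri(o))
```

```text
seatA [ 0.488 -0.24   0.02 ] [ 0.476 -0.253  0.02 ] [ 0.479 -0.242  0.02 ] (array([ 0.479, -0.244,  0.024]), [0.004077673926765228, 0.003822345232567498, 0.003545399966610496])
seatB [ 0.325 -0.668  0.02 ] [ 0.332 -0.674  0.02 ] (array([ 0.33 , -0.667,  0.02 ]), [0.003810030239395153, 0.0038100302393950115])
bottle [0.517 0.047 0.037] [0.539 0.073 0.037] [0.539 0.069 0.037] (array([0.537, 0.067, 0.028]), [0.005531775258368177, 0.0054809171596409195, 0.0020702651505039513])
tape [ 0.543 -0.074  0.   ] [ 0.547 -0.085  0.   ] [ 0.538 -0.073  0.   ] (array([ 0.542, -0.074,  0.003]), [0.0023493143963174137, 0.004976822589936414, 0.004487543101104133])
drop [0.509 0.192 0.   ] [0.517 0.177 0.   ] [0.511 0.179 0.   ] (array([0.511, 0.183, 0.003]), [0.007451636987124123, 0.005712896017190673, 0.004184195475412737])
```

View pics/c1.png

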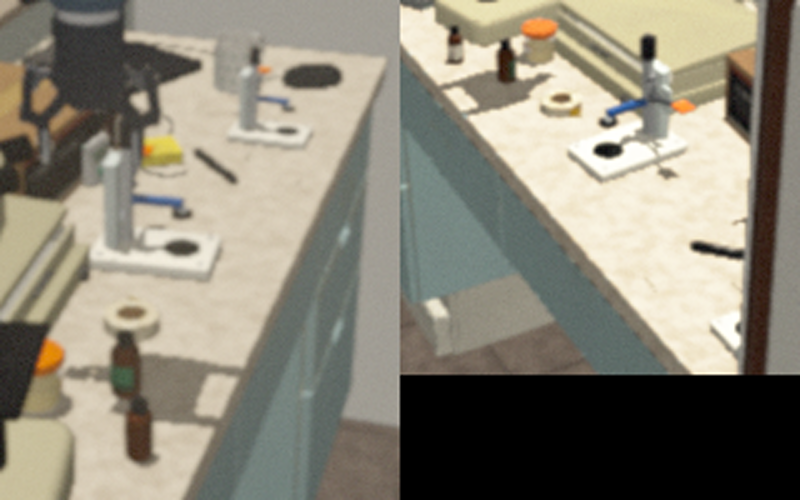

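apply_moves(increments=[{"x":1,"y":-6,"z":-2,"ay":-0.17},{"x":2,"y":-10,"z":-7,"ay":-0.35},{"x":2,"y":-10,"z":-12,"ay":-0.53},{"x":2,"y":-10,"z":-17,"ay":-0.7},{"x":2,"y":-10,"z":-22,"ay":-0.88},{"x":2,"y":-10,"z":-25,"ay":-1.05},{"x":2,"y":-10,"z":-25,"ay":-1.22},{"x":2,"y":-10,"z":-25,"ay":-1.4},{"x":2,"y":-10,"z":-25,"ay":-1.5708},{"x":2,"y":-10,"z":-25,"ay":-1.5708}])

```text
invalid input
```

```bash
cat > w.py <<'E'
from h import *
import sys,json
np.set_printoptions(precision=4,suppress=True)
n=sys.argv[1]; P=vision.camera_params('wrist')
snap('wrist',n)
r={}
for q in sys.argv[2:]:
    r[q]=[(np.round(a['xy'],1).tolist(),round(a['p'],2)) for a in pinpoint('wrist',q)][:3]
    print(q,r[q])
json.dump({'P':{k:np.array(v).tolist() for k,v in P.items()},'r':r},open(n+'.json','w'))
o=ctrl.get_obs();print(o['time_s'],o['eef_pos'],o['eef_rot'],o['q'],o['wrist_force'])
E
python3 w.py w1 seat knob pad tab
```

```text
seat [([261.7, 322.8], 0.8)]
knob [([253.3, 345.3], 0.62)]
pad [([252.5, 342.4], 0.62), ([261.4, 321.1], 0.4)]
tab [([267.2, 6.9], 0.61), ([253.2, 344.0], 0.52)]
1.45 [0.575  0.     0.2563] [-0.7071  0.7071  0.     -0.    ] [-0.2063  0.1808  1.607  -0.      1.3538 -0.2063] [ 0.1433 -0.7792 -0.487 ]
```

View pics/w1.png

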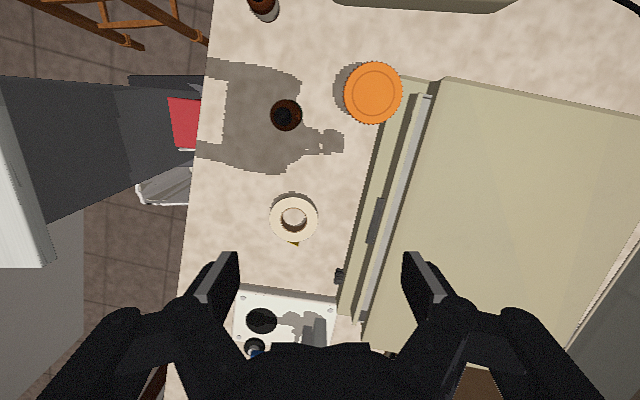

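apply_moves(increments=[{"x":1,"y":-6,"z":-2,"ax":0,"ay":-0.17,"az":0,"grip":0},{"x":2,"y":-10,"z":-7,"ax":0,"ay":-0.35,"az":0,"grip":0},{"x":2,"y":-10,"z":-12,"ax":0,"ay":-0.53,"az":0,"grip":0},{"x":2,"y":-10,"z":-17,"ax":0,"ay":-0.7,"az":0,"grip":0},{"x":2,"y":-10,"z":-22,"ax":0,"ay":-0.88,"az":0,"grip":0},{"x":2,"y":-10,"z":-25,"ax":0,"ay":-1.05,"az":0,"grip":0},{"x":2,"y":-10,"z":-25,"ax":0,"ay":-1.22,"az":0,"grip":0},{"x":2,"y":-10,"z":-25,"ax":0,"ay":-1.4,"az":0,"grip":0},{"x":2,"y":-10,"z":-25,"ax":0,"ay":-1.5708,"az":0,"grip":0},{"x":2,"y":-10,"z":-25,"ax":0,"ay":-1.5708,"az":0,"grip":0}])

```text
time_s: 2.7
eef_pos: [0.595, -0.25, 0.3562]
eef_rot: [0.5, -0.5, -0.5, 0.5]
wrist_force: [0.6, 0.6, -1.1]
opening: 0.999
```

```bash
python3 w.py w2 seat knob pad tab
```

```text
seat [([325.7, 82.9], 0.64)]
knob [([317.8, 144.2], 0.85)]
pad [([326.5, 77.5], 0.98)]
tab [([242.8, 120.3], 0.88)]
2.95 [ 0.595  -0.2499  0.3563] [ 0.5004 -0.5004 -0.4996  0.4996] [-0.5812  0.2772  1.2921  0.      1.5724 -2.1503] [-1.0944 -0.2852 -0.3129]
```

View pics/w2.png

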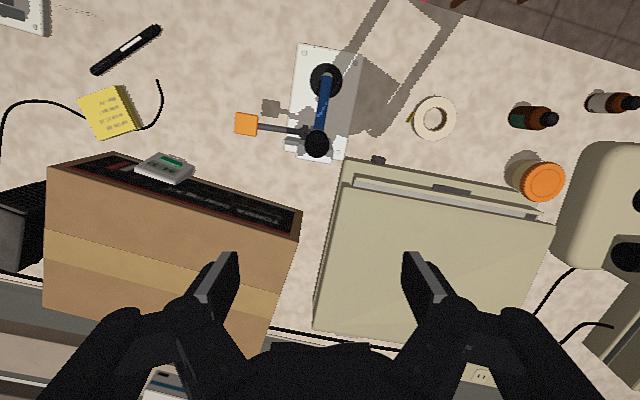

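apply_moves(increments=[{"x":-1.5,"y":0,"z":4,"ax":0,"ay":0,"az":0,"grip":0},{"x":-3,"y":0,"z":8,"ax":0,"ay":0,"az":0,"grip":0},{"x":-3,"y":0,"z":8,"ax":0,"ay":0,"az":0,"grip":0}])

```text
time_s: 3.32
eef_pos: [0.5132, -0.2807, 0.3567]
eef_rot: [-0.501, 0.501, 0.498, -0.499]
wrist_force: [1.2, -0.3, 0.5]
opening: 0.994
```

```bash
python3 w.py w3 seat knob pad tab bottle_mid
python3 - <<'E'
from h import *
import json
np.set_printoptions(precision=4,suppress=True)
A=json.load(open('w2.json'));B=json.load(open('w3.json'))
for q in ['seat','knob','pad','tab']:
    a=A['r'][q];b=B['r'][q]
    if a and b: print(q,tri([(A['P'],a[0][0]),(B['P'],b[0][0])]))
E
```

```text
seat [([48.6, 26.1], 0.66), ([342.5, 135.8], 0.62)]
knob [([345.5, 216.3], 0.66)]
pad [([344.1, 142.9], 0.91), ([26.9, 17.8], 0.89)]
tab [([272.7, 186.1], 0.9)]
bottle_mid [([541.8, 167.3], 0.57)]
3.625 [ 0.5157 -0.2794  0.3562] [ 0.5003 -0.5002 -0.4998  0.4997] [-0.6987  0.1423  1.451   0.0002  1.5482 -2.2686] [-0.459   0.2329 -0.3155]
seat (array([ 0.4795, -0.2431,  0.5234]), [0.037175702400607205, 0.03717570240060721])
knob (array([ 0.5552, -0.2516,  0.1765]), [0.00016074095842147392, 0.00016074095842141207])
pad (array([ 0.4847, -0.244 ,  0.0811]), [0.0030662091491776336, 0.0030662091491775846])
tab (array([ 0.5342, -0.3413,  0.1254]), [0.0001262946643215143, 0.0001262946643216721])
```

View pics/w3.png

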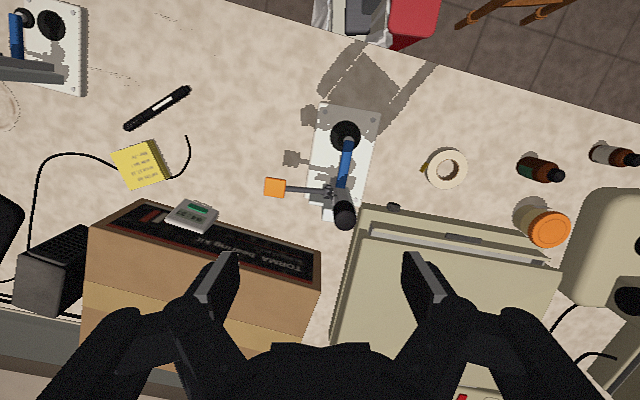

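Run:
```python
from h import *
a=cv2.imread('pics/w2.png')[30:180,220:380]; b=cv2.imread('pics/w3.png')[90:240,250:410]
cv2.imwrite('pics/c2.png',cv2.resize(np.vstack([a[:, :],]),None,fx=5,fy=4*5/5,interpolation=2)) 
cv2.imwrite('pics/c2.png',cv2.resize(a,None,fx=4,fy=4,interpolation=2))
cv2.imwrite('pics/c3.png',cv2.resize(b,None,fx=4,fy=4,interpolation=2))
```

```text
(no output)
```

View pics/c2.png

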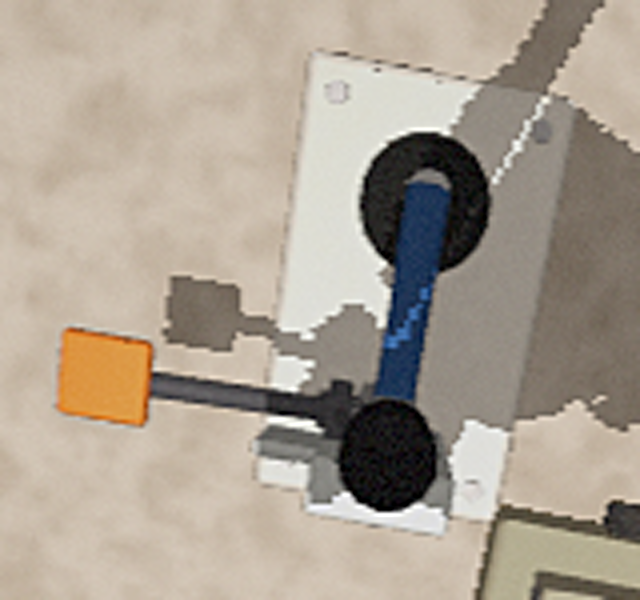

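View pics/c3.png

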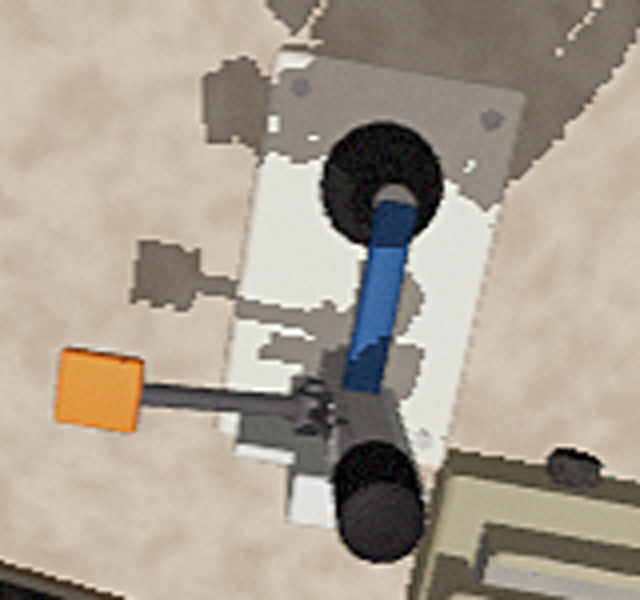

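```bash
cat > fit.py <<'E'
from h import *
import json
from scipy.optimize import least_squares
np.set_printoptions(precision=4,suppress=True)
A=json.load(open('w2.json'))['P'];B=json.load(open('w3.json'))['P']
M=[(A,(-.045,-.05,.018),(298,43)),(A,(-.045,.05,.018),(363.75,55)),(A,(0,0,.02),(326.2,80.5)),(A,'k',(316.8,143)),(A,(.072,-.09,.116),(246.3,124)),
(B,(-.045,-.05,.018),(320,101.3)),(B,(-.045,.05,.018),(381.3,113.8)),(B,(0,0,.02),(345.5,136)),(B,'k',(345.3,220.3)),(B,(.072,-.09,.116),(275.2,187.5))]
def wp(p,L):
    c,s=np.cos(p[2]),np.sin(p[2]);return np.array([p[0]+c*L[0]-s*L[1],p[1]+s*L[0]+c*L[1],L[2]+p[4]])
def f(p):
    return np.concatenate([proj(P,wp(p,(.072,0,.191+p[3]) if l=='k' else l))-np.array(u) for P,l,u in M]+[[p[4]*500]])
r=least_squares(f,[.48,-.24,-.2,.012,0],loss='soft_l1',x_scale=[.01,.01,.1,.01,.01]);p=r.x
print('x y yaw q dz',p);print(f(p)[:-1].reshape(-1,2))
print('knob',wp(p,(.072,0,.173+p[3])),'tab',wp(p,(.072,-.09,.116)),'xs',np.cos(p[2]),np.sin(p[2]))
# independent triangulations
for n,a,b in [('mat',2,7),('knobtop',3,8),('tab',4,9),('c1',0,5),('c2',1,6)]: print(n,tri([(M[a][0],M[a][2]),(M[b][0],M[b][2])]))
E
python3 fit.py
```

```text
x y yaw q dz [ 0.4841 -0.2401 -0.1729 -0.0011 -0.0027]
[[-0.2352 -1.2586]
 [ 1.5959 -0.1354]
 [ 0.0846  0.6106]
 [ 0.2165  2.4136]
 [-0.2852  0.111 ]
 [-0.9869  0.1171]
 [ 1.038  -1.0353]
 [-0.2177  0.386 ]
 [ 0.1085 -0.4246]
 [-0.7194 -0.1006]]
knob [ 0.555  -0.2525  0.1692] tab [ 0.5395 -0.3411  0.1133] xs 0.9850866867709493 -0.17205876771217868
mat (array([ 0.4833, -0.2401,  0.0193]), [0.00017409207934629433, 0.00017409207934618602])
knobtop (array([ 0.5515, -0.253 ,  0.196 ]), [0.0004452259384796553, 0.00044522593847957296])
tab (array([ 0.5392, -0.34  ,  0.1152]), [0.0002180272946043065, 0.00021802729460419033])
c1 (array([ 0.4313, -0.2809,  0.0088]), [0.000895157227108176, 0.000895157227108304])
c2 (array([ 0.4496, -0.1864,  0.0233]), [0.00013969386004929538, 0.0001396938600493237])
```

apply_moves(increments=[{"x":1.4,"y":0,"z":-2,"ax":0,"ay":0.173,"az":0,"grip":0},{"x":2.7,"y":2,"z":-3.9,"ax":0,"ay":0.173,"az":0,"grip":0},{"x":2.7,"y":6,"z":-3.9,"ax":0,"ay":0.173,"az":0,"grip":0},{"x":2.7,"y":10,"z":-3.9,"ax":0,"ay":0.173,"az":0,"grip":0},{"x":2.7,"y":10,"z":-3.9,"ax":0,"ay":0.173,"az":0,"grip":0}])

```text
time_s: 4.25
eef_pos: [0.5531, -0.25, 0.2507]
eef_rot: [0.544, -0.537, -0.455, 0.457]
wrist_force: [-0.3, 0.3, -0.3]
opening: 1.004
```

```bash
python3 w.py w4 knob
python3 - <<'E'
from h import *
import json
B=json.load(open('w4.json'))['P']
for q in (0,.012,.024): print(q,proj(B,[.555,-.2525,.191+q]),proj(B,[.4835,-.24,.065+q]))
E
```

```text
knob [([317.2, 221.9], 0.85)]
4.35 [ 0.5552 -0.252   0.2561] [ 0.5413 -0.5407 -0.4553  0.4553] [-0.6206  0.2576  1.5155  0.0002  1.3692 -2.0199] [ 0.4894 -0.2686  1.3262]
0 [315.67602342 231.18127596] [316.91735445 115.02579514]
0.012 [315.48051708 239.07856402] [316.84003578 115.46582475]
0.024 [315.25907998 248.02329988] [316.75616538 115.94314098]
```

View pics/w4.png

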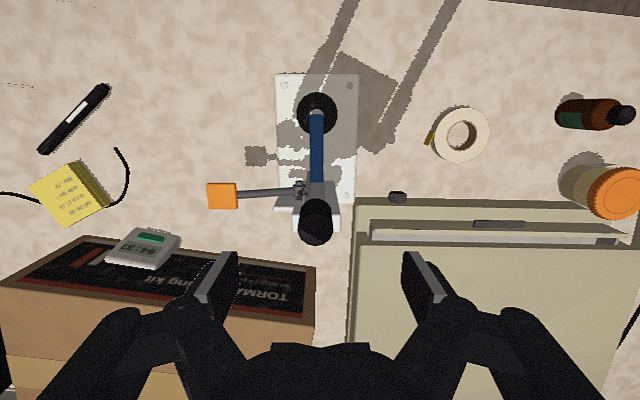

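apply_moves(increments=[{"x":0,"y":3.5,"z":0,"ax":0,"ay":0,"az":0,"grip":0},{"x":0,"y":6.9,"z":0,"ax":0,"ay":0,"az":0,"grip":0},{"x":0,"y":6.9,"z":0,"ax":0,"ay":0,"az":0,"grip":0.3},{"x":0,"y":6.9,"z":0,"ax":0,"ay":0,"az":0,"grip":0.9},{"x":0,"y":6.9,"z":0,"ax":0,"ay":0,"az":0,"grip":1},{"x":0,"y":6.9,"z":0,"ax":0,"ay":0,"az":0,"grip":1},{"x":0,"y":6.9,"z":0,"ax":0,"ay":0,"az":0,"grip":1},{"x":0,"y":6.9,"z":0,"ax":0,"ay":0,"az":0,"grip":1}])

```text
time_s: 5.35
eef_pos: [0.5562, -0.2537, 0.1899]
eef_rot: [-0.539, 0.543, 0.455, -0.455]
wrist_force: [-1.5, -2.0, 5.7]
opening: 0.279
```

```bash
python3 w.py w5
python3 - <<'E'
from h import *
snap('side','side5');a=cv2.imread('pics/side5.png')[130:260,240:380];cv2.imwrite('pics/c5.png',np.vstack([cv2.resize(cv2.imread('pics/w5.png')[60:300,180:480],(560,448)),cv2.resize(a,None,fx=4,fy=4)])[:600])
cv2.imwrite('pics/c5.png',np.hstack([cv2.resize(cv2.imread('pics/w5.png')[60:330,200:440],(400,450)),cv2.resize(a,(400,450))]))
E
```

```text
5.4 [ 0.5562 -0.2537  0.1899] [-0.5394  0.5426  0.4553 -0.4553] [-0.6213  0.3214  1.5746 -0.0012  1.2413 -2.02  ] [-1.881  -3.494   5.8986]
```

View pics/c5.png

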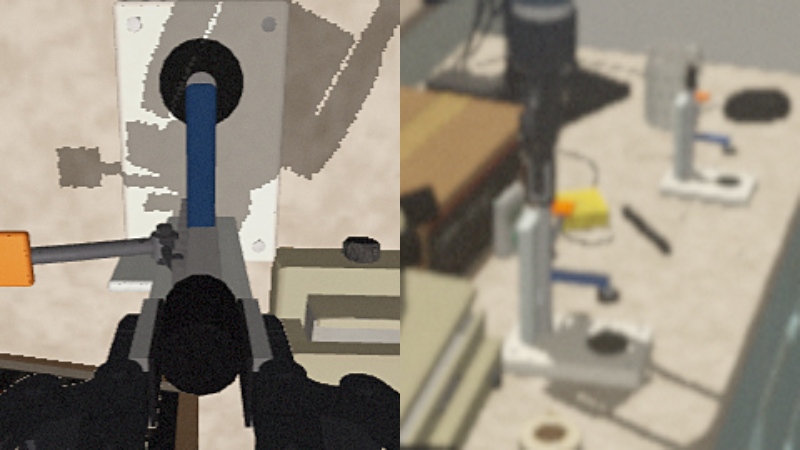

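apply_moves(increments=[{"x":0,"y":-0.6,"z":0,"ax":0,"ay":0,"az":0,"grip":1},{"x":0,"y":-1.4,"z":0,"ax":0,"ay":0,"az":0,"grip":1},{"x":0,"y":-2.2,"z":0,"ax":0,"ay":0,"az":0,"grip":1},{"x":0,"y":-3,"z":0,"ax":0,"ay":0,"az":0,"grip":1},{"x":0,"y":-3.8,"z":0,"ax":0,"ay":0,"az":0,"grip":1},{"x":0,"y":-4.6,"z":0,"ax":0,"ay":0,"az":0,"grip":1},{"x":0,"y":-5.4,"z":0,"ax":0,"ay":0,"az":0,"grip":1},{"x":0,"y":-6.2,"z":0,"ax":0,"ay":0,"az":0,"grip":1},{"x":0,"y":-7,"z":0,"ax":0,"ay":0,"az":0,"grip":1},{"x":0,"y":-7.8,"z":0,"ax":0,"ay":0,"az":0,"grip":1},{"x":0,"y":-7.8,"z":0,"ax":0,"ay":0,"az":0,"grip":1}])

```text
time_s: 6.82
eef_pos: [0.5561, -0.2537, 0.2683]
eef_rot: [-0.539, 0.543, 0.455, -0.455]
wrist_force: [1.8, -2.7, -3.2]
opening: 0.285
```

```bash
python3 w.py w6 pad tab
python3 - <<'E'
from h import *
np.set_printoptions(precision=2,suppress=True)
snap('side','side6');a=cv2.imread('pics/side6.png')[110:260,240:380];
cv2.imwrite('pics/c6.png',np.hstack([cv2.resize(cv2.imread('pics/w6.png')[60:330,200:440],(400,450)),cv2.resize(a,(420,450))]))
D=vision.camera_params('side');B=vision.camera_params('wrist')
print([(r['xy'],r['p']) for r in pinpoint('side','pad')])
for q in np.arange(0,.109,.012): print(q,proj(D,[.4835,-.24,.065+q]),proj(B,[.4835,-.24,.065+q]))
E
```

```text
pad [([316.7, 112.3], 0.65)]
tab [([229.2, 181.9], 0.71)]
6.975 [ 0.5561 -0.2536  0.2681] [-0.5392  0.5429  0.4553 -0.4552] [-0.6213  0.2477  1.5031 -0.0012  1.3857 -2.0201] [ 1.8678 -3.5461 -3.5572]
[([312.2, 194.4], 0.82), ([296.3, 309.7], 0.52), ([354.6, 174.3], 0.51)]
0.0 [312.71 216.38] [321.15 108.6 ]
0.012 [312.75 213.02] [321.15 108.92]
0.024 [312.78 209.63] [321.15 109.27]
0.036000000000000004 [312.82 206.23] [321.15 109.65]
0.048 [312.86 202.8 ] [321.16 110.06]
0.06 [312.9  199.35] [321.16 110.51]
0.07200000000000001 [312.93 195.88] [321.16 111.  ]
0.084 [312.97 192.39] [321.16 111.54]
0.096 [313.01 188.88] [321.16 112.14]
0.108 [313.05 185.35] [321.16 112.81]
```

View pics/c6.png

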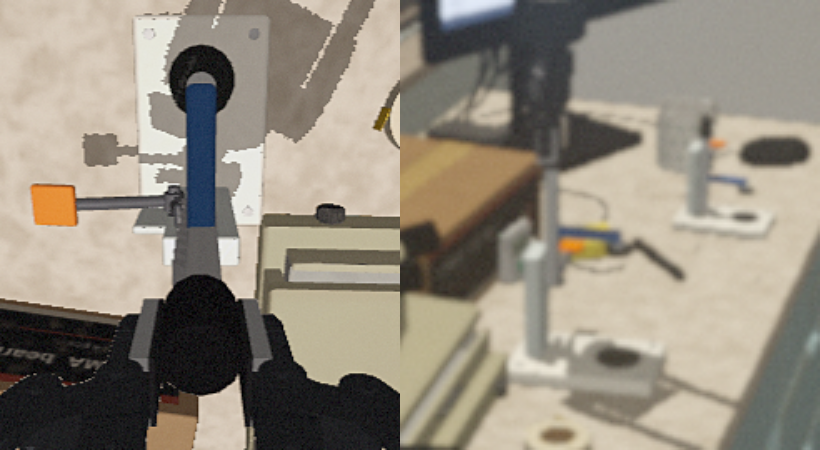

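apply_moves(increments=[{"x":0,"y":-0.6,"z":0,"ax":0,"ay":0,"az":0,"grip":1},{"x":0,"y":-1.2,"z":0,"ax":0,"ay":0,"az":0,"grip":1},{"x":0,"y":-1.7,"z":0,"ax":0,"ay":0,"az":0,"grip":1},{"x":0,"y":-2.0,"z":0,"ax":0,"ay":0,"az":0,"grip":1},{"x":0,"y":-2.0,"z":0,"ax":0,"ay":0,"az":0,"grip":1}])

```text
time_s: 7.7
eef_pos: [0.5561, -0.2537, 0.2883]
eef_rot: [-0.539, 0.543, 0.455, -0.455]
wrist_force: [2.8, -3.6, -3.1]
opening: 0.283
```

apply_moves(increments=[{"x":0,"y":-0.3,"z":0,"ax":0,"ay":0,"az":0,"grip":1},{"x":0,"y":-0.3,"z":0,"ax":0,"ay":0,"az":0,"grip":1}])

```text
time_s: 7.95
eef_pos: [0.5561, -0.2536, 0.2914]
eef_rot: [-0.539, 0.543, 0.455, -0.455]
wrist_force: [2.6, -3.8, -4.0]
opening: 0.282
```

apply_moves(increments=[{"x":0,"y":0,"z":0,"ax":0,"ay":0,"az":0,"grip":0.6},{"x":0,"y":0,"z":0,"ax":0,"ay":0,"az":0,"grip":0.2},{"x":0,"y":0,"z":0,"ax":0,"ay":0,"az":0,"grip":0},{"x":0,"y":-3,"z":0,"ax":0,"ay":0,"az":0,"grip":0},{"x":0,"y":-7,"z":0,"ax":0,"ay":0,"az":0,"grip":0},{"x":0,"y":-9,"z":3,"ax":0,"ay":0,"az":0,"grip":0},{"x":0,"y":-9,"z":3,"ax":0,"ay":0,"az":0,"grip":0}])

```text
time_s: 8.82
eef_pos: [0.526, -0.2482, 0.3841]
eef_rot: [-0.538, 0.545, 0.456, -0.455]
wrist_force: [0.2, -0.8, -0.2]
opening: 1.003
```

```bash
python3 w.py w7 pad tab knob
python3 - <<'E'
from h import *
np.set_printoptions(precision=2,suppress=True)
snap('side','side7');a=cv2.imread('pics/side7.png')[110:260,240:380];
cv2.imwrite('pics/c7.png',np.hstack([cv2.resize(cv2.imread('pics/w7.png')[60:330,200:440],(400,450)),cv2.resize(a,(420,450))]))
D=vision.camera_params('side');B=vision.camera_params('wrist')
print([(r['xy'],r['p']) for r in pinpoint('side','pad')])
print([(r['xy'],r['p']) for r in pinpoint('side','knob')])
for q in np.arange(0.06,.109,.012): print(q,proj(D,[.4835,-.24,.065+q]),proj(D,[.555,-.2525,.191+q]),proj(B,[.555,-.2525,.191+q]),proj(B,[.555,-.2525,.155+q]))
E
```

```text
pad [([318.9, 138.6], 0.63)]
tab [([252.3, 179.6], 0.69), ([319.8, 136.7], 0.54)]
knob [([320.3, 232.1], 0.93)]
9.025 [ 0.5262 -0.248   0.38  ] [-0.5396  0.5424  0.4552 -0.4553] [-0.6437  0.1199  1.4296 -0.001   1.5882 -2.0428] [-0.0833  0.459   0.0917]
[([311.4, 187.2], 0.74), ([355.8, 174.9], 0.7)]
[([290.8, 153.9], 0.8), ([342.0, 152.0], 0.65)]
0.06 [312.9  199.35] [290.28 160.03] [320.16 224.31] [320.24 210.39]
0.072 [312.93 195.88] [290.25 156.35] [320.13 229.77] [320.22 214.67]
0.08399999999999999 [312.97 192.39] [290.22 152.65] [320.09 235.73] [320.19 219.29]
0.09599999999999999 [313.01 188.88] [290.18 148.92] [320.06 242.28] [320.16 224.31]
0.10799999999999998 [313.05 185.35] [290.15 145.18] [320.01 249.48] [320.13 229.77]
```

View pics/c7.png

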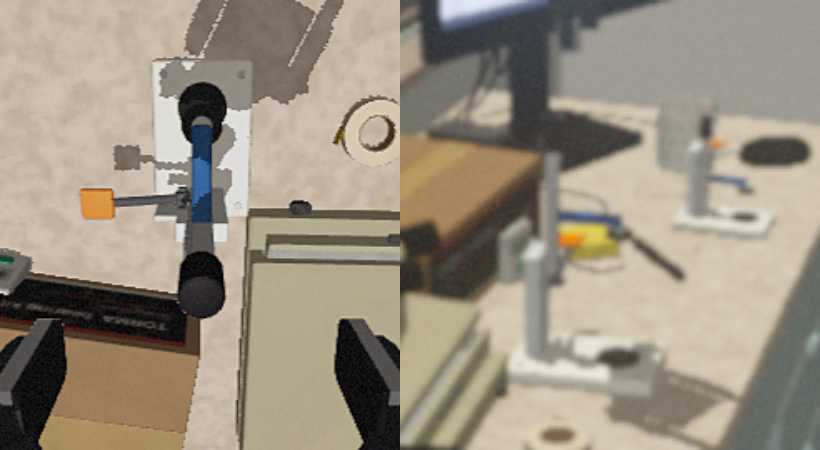

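View pics/w7.png

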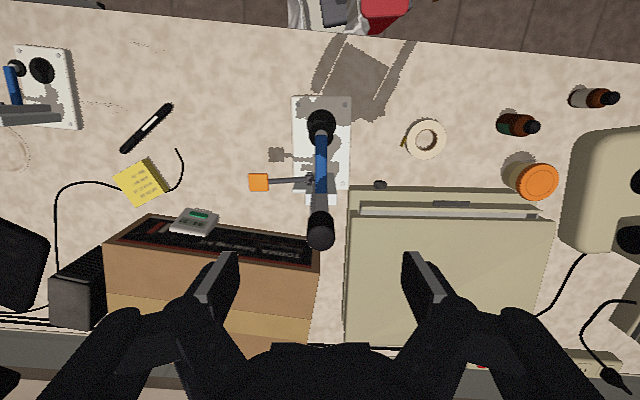

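Run:
```python
import cv2,numpy as np
a=cv2.imread('pics/w1.png')[80:150,250:325];b=cv2.imread('pics/w7.png')[90:160,485:560]
cv2.imwrite('pics/c8.png',cv2.resize(np.hstack([a,b]),None,fx=5,fy=5,interpolation=2))
```

```text
(no output)
```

View pics/c8.png

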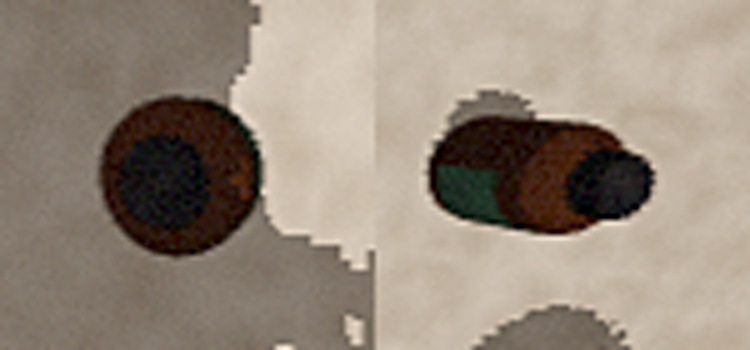

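Run:
```python
from h import *
import json
np.set_printoptions(precision=4,suppress=True)
A=json.load(open('w1.json'))['P'];B=json.load(open('w7.json'))['P']
print(onz(A,(282.6,116.4),.075),onz(B,(533,127),.075),tri([(A,(282.6,116.4)),(B,(533,127))]))
# bottle base far edge w7
print(onz(B,(571-485+0,0),0)if 0 else '')
```

```text
[0.5372 0.068  0.075 ] [0.5354 0.0649 0.075 ] (array([0.5365, 0.0679, 0.0707]), [0.00017729644448364717, 0.00017729644448358993])
```

apply_moves(increments=[{"x":4,"y":0,"z":4,"ax":-0.12,"ay":0,"az":0,"grip":0},{"x":9,"y":1,"z":7,"ax":-0.28,"ay":0,"az":0,"grip":0},{"x":14,"y":3,"z":9,"ax":-0.42,"ay":0,"az":0,"grip":0},{"x":19,"y":6,"z":11,"ax":-0.56,"ay":0,"az":0,"grip":0},{"x":24,"y":9,"z":11.2,"ax":-0.698,"ay":0,"az":0,"grip":0},{"x":28,"y":13,"z":11.2,"ax":-0.698,"ay":0,"az":0,"grip":0},{"x":31.2,"y":17,"z":11.2,"ax":-0.698,"ay":0,"az":0,"grip":0},{"x":31.2,"y":22,"z":11.2,"ax":-0.698,"ay":0,"az":0,"grip":0},{"x":31.2,"y":26.9,"z":11.2,"ax":-0.698,"ay":0,"az":0,"grip":0},{"x":31.2,"y":26.9,"z":11.2,"ax":-0.698,"ay":0,"az":0,"grip":0},{"x":31.2,"y":26.9,"z":11.2,"ax":-0.698,"ay":0,"az":0,"grip":0}])

```text
time_s: 10.55
eef_pos: [0.4687, 0.0778, 0.1081]
eef_rot: [-0.323, 0.694, 0.583, -0.274]
wrist_force: [-0.4, -0.0, 1.1]
opening: 1.005
```

```bash
cat > go.py <<'E'
from h import *
import sys
from scipy.spatial.transform import Rotation as Ro
np.set_printoptions(precision=4,suppress=True)
o=ctrl.get_obs();q=o['eef_rot'];R=Ro.from_quat([q[1],q[2],q[3],q[0]])
def to(t,yaw=-.173,tilt=.698):
    c,s=np.cos(yaw),np.sin(yaw)
    y=np.array([np.sin(tilt)*c,np.sin(tilt)*s,-np.cos(tilt)]);x=np.array([-s,c,0]);T=np.array([x,y,np.cross(x,y)]).T
    return R.inv().apply(np.array(t)-o['eef_pos'])*100,(R.inv()*Ro.from_matrix(T)).as_rotvec()
E
python3 w.py w8 bottle_mid
python3 - <<'E'
from go import *
print(to([.5327,.0677,.0346]))
E
```

```text
bottle_mid [([321.0, 215.3], 0.87)]
10.65 [0.4702 0.0777 0.1103] [-0.3215  0.6943  0.5835 -0.2722] [-0.0253 -0.0795  2.4069 -0.6843  0.1526 -0.7818] [-0.063  -0.3571 -0.0094]
(array([0.1061, 9.8643, 0.0523]), array([ 0.0031,  0.0027, -0.0012]))
```

View pics/w8.png

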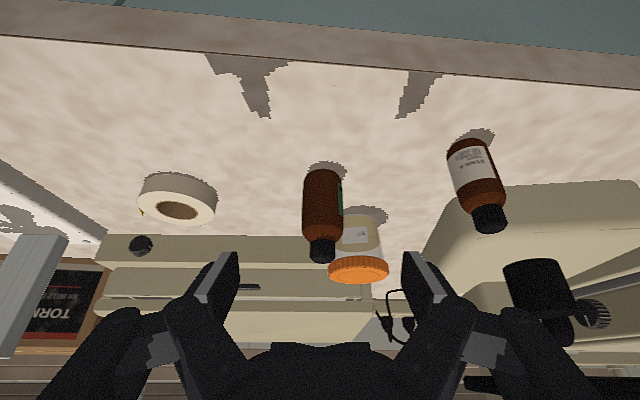

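apply_moves(increments=[{"x":0,"y":3,"z":0,"ax":0,"ay":0,"az":0,"grip":0},{"x":0.1,"y":6,"z":0,"ax":0,"ay":0,"az":0,"grip":0},{"x":0.1,"y":8,"z":0,"ax":0,"ay":0,"az":0,"grip":0},{"x":0.1,"y":9.8,"z":0,"ax":0,"ay":0,"az":0,"grip":0},{"x":0.1,"y":9.9,"z":0,"ax":0,"ay":0,"az":0,"grip":0}])

```text
time_s: 11.28
eef_pos: [0.5397, 0.0625, 0.0586]
eef_rot: [-0.336, 0.685, 0.582, -0.281]
wrist_force: [0.2, -0.4, 0.3]
opening: 0.998
```

```bash
python3 w.py w9
python3 - <<'E'
from go import *
print(to([.5327,.0677,.0346]))
E
```

```text
11.325 [0.5389 0.0627 0.0585] [-0.3357  0.6852  0.5822 -0.2808] [-0.0749  0.2114  2.2434 -1.1364  0.0559 -0.3602] [-1.0654 -0.4862  0.4641]
(array([0.371 , 1.45  , 2.0223]), array([-0.0332,  0.0022,  0.0098]))
```

View pics/w9.png

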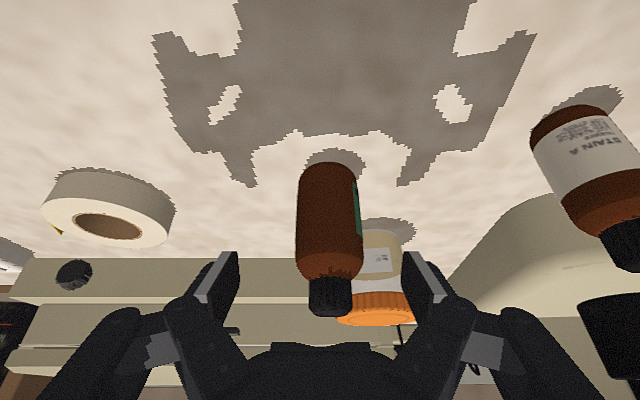

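apply_moves(increments=[{"x":0,"y":-4,"z":0,"ax":0.05,"ay":0,"az":0,"grip":0},{"x":0,"y":-8,"z":0,"ax":0.1,"ay":0,"az":0,"grip":0},{"x":0,"y":-12,"z":-2,"ax":0.2,"ay":0,"az":0,"grip":0},{"x":0,"y":-12,"z":-2,"ax":0.35,"ay":0,"az":0,"grip":0},{"x":0,"y":-12,"z":-2,"ax":0.35,"ay":0,"az":0,"grip":0}])

```text
time_s: 11.95
eef_pos: [0.4817, 0.0734, 0.1693]
eef_rot: [-0.449, 0.615, 0.527, -0.377]
wrist_force: [0.4, -0.5, -0.0]
opening: 0.996
```

Run:
```python
from go import *
print(o['time_s'],o['eef_pos'],o['q'])
def pre(yaw,tilt,b,G=np.array([.5365,.067,.030])):
    d=np.array([np.sin(tilt)*np.cos(yaw),np.sin(tilt)*np.sin(yaw),-np.cos(tilt)]);return G-b*d
p=pre(.4,.698,.106);print(p,to(p,.4,.35),to(p,.4,.698))
```

```text
11.95 [0.4817 0.0734 0.1693] [-0.0836 -0.1003  2.1213 -0.021   0.8033 -1.4792]
[0.4738 0.0405 0.1112] (array([-3.4348,  5.4119,  2.044 ]), array([-0.0289, -0.5335, -0.175 ])) (array([-3.4348,  5.4119,  2.044 ]), array([-0.3676, -0.4981, -0.2663]))
```

apply_moves(increments=[{"x":-1,"y":0,"z":0.5,"ax":-0.008,"ay":-0.15,"az":-0.05,"grip":0},{"x":-2,"y":0,"z":1,"ax":-0.015,"ay":-0.3,"az":-0.1,"grip":0},{"x":-3,"y":1,"z":1.5,"ax":-0.022,"ay":-0.42,"az":-0.14,"grip":0},{"x":-3.4,"y":2,"z":2,"ax":-0.029,"ay":-0.5335,"az":-0.175,"grip":0},{"x":-3.4,"y":4,"z":2,"ax":-0.14,"ay":-0.52,"az":-0.206,"grip":0},{"x":-3.4,"y":5.4,"z":2,"ax":-0.25,"ay":-0.51,"az":-0.235,"grip":0},{"x":-3.4,"y":5.4,"z":2,"ax":-0.3676,"ay":-0.498,"az":-0.2663,"grip":0},{"x":-3.4,"y":5.4,"z":2,"ax":-0.3676,"ay":-0.498,"az":-0.2663,"grip":0}])

```text
time_s: 12.95
eef_pos: [0.475, 0.0502, 0.1282]
eef_rot: [-0.242, 0.502, 0.748, -0.36]
wrist_force: [-0.2, -0.5, 0.1]
opening: 0.998
```

```bash
cat >> go.py <<'E'
def pre(yaw,tilt,b,G=np.array([.5365,.067,.030])):
    d=np.array([np.sin(tilt)*np.cos(yaw),np.sin(tilt)*np.sin(yaw),-np.cos(tilt)]);return np.array(G)-b*d
E
python3 w.py w10
python3 - <<'E'
from go import *
p=pre(.4,.698,.006);print(p,to(p,.4,.698))
E
```

```text
13.0 [0.4757 0.0498 0.1285] [-0.2406  0.5015  0.7483 -0.3615] [-0.4573 -0.1483  2.3944  0.9234  0.6238 -3.1185] [0.1964 0.9701 0.01  ]
[0.5329 0.0655 0.0346] (array([-0.7057, 11.0151,  1.2422]), array([-0.0257, -0.0053, -0.0076]))
```

View pics/w10.png

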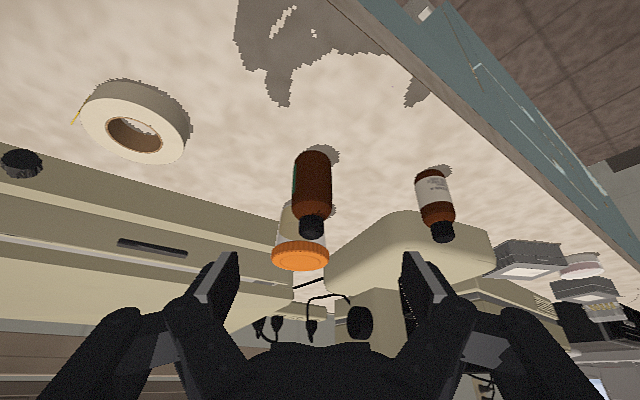

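```bash
cat > kin.py <<'E'
import numpy as np
from scipy.optimize import least_squares
from scipy.spatial.transform import Rotation as Ro
D=[([.575,0,.2563],[-.7071,.7071,0,0],[-.2063,.1808,1.607,0,1.3538,-.2063]),
([.595,-.2499,.3563],[.5004,-.5004,-.4996,.4996],[-.5812,.2772,1.2921,0,1.5724,-2.1503]),
([.5157,-.2794,.3562],[.5003,-.5002,-.4998,.4997],[-.6987,.1423,1.451,.0002,1.5482,-2.2686]),
([.5552,-.252,.2561],[.5413,-.5407,-.4553,.4553],[-.6206,.2576,1.5155,.0002,1.3692,-2.0199]),
([.5562,-.2537,.1899],[-.5394,.5426,.4553,-.4553],[-.6213,.3214,1.5746,-.0012,1.2413,-2.02]),
([.5262,-.248,.38],[-.5396,.5424,.4552,-.4553],[-.6437,.1199,1.4296,-.001,1.5882,-2.0428]),
([.4702,.0777,.1103],[-.3215,.6943,.5835,-.2722],[-.0253,-.0795,2.4069,-.6843,.1526,-.7818]),
([.5389,.0627,.0585],[-.3357,.6852,.5822,-.2808],[-.0749,.2114,2.2434,-1.1364,.0559,-.3602]),
([.4757,.0498,.1285],[-.2406,.5015,.7483,-.3615],[-.4573,-.1483,2.3944,.9234,.6238,-3.1185])]
def Rq(q): return Ro.from_quat([q[1],q[2],q[3],q[0]])
E_=Ro.from_euler
def fk(q,p):
    a1,h,L2,e3,L3,o3,o5,Lt,o6x,o6y,s4,s6=p[:12]
    R=E_('z',q[0]);X=R.apply([a1,o3,h])
    R=R*E_('y',q[1]);X=X+R.apply([0,0,L2]);R=R*E_('y',q[2]);X=X+R.apply([e3,0,L3])
    R=R*E_('z',s4*q[3]);X=X+R.apply([0,o5,0]);R=R*E_('y',q[4]);X=X+R.apply([0,0,Lt]);R=R*E_('z',s6*q[5])
    R=R*C;X=X+R.apply([o6x,0,o6y]);return X,R
p0=np.array([0,.2,.4,0,.4,.1,.02,.2,0,0,1,1.])
C=None
def setC(s4,s6):
    global C
    q=D[0][2];R=E_('z',q[0])*E_('y',q[1])*E_('y',q[2])*E_('z',s4*q[3])*E_('y',q[4])*E_('z',s6*q[5]);C=R.inv()*Rq(D[0][1])
def fit():
    best=None
    for s4 in(1,-1):
        for s6 in(1,-1):
            setC(s4,s6)
            er=[(fk(q,np.r_[p0[:10],s4,s6])[1].inv()*Rq(r)).magnitude() for x,r,q in D]
            g=lambda u:np.concatenate([fk(q,np.r_[u,s4,s6])[0]-x for x,r,q in D]+[1e-3*(u-p0[:10])])
            s=least_squares(g,p0[:10]);print(s4,s6,np.round(er,3),s.x.round(4),np.abs(s.fun[:-10]).max())
            if best is None or max(er)<best[0]: best=(max(er),np.r_[s.x,s4,s6])
    setC(*best[1][10:]);return best[1]
if __name__=='__main__': np.set_printoptions(suppress=True);p=fit();np.save('p.npy',p)
E
python3 kin.py
```

```text
1 1 [0. 0. 0. 0. 0. 0. 0. 0. 0.] [0.     0.3134 0.4382 0.0855 0.5145 0.1178 0.     0.2939 0.     0.    ] 6.162555362820843e-05
1 -1 [0.    2.395 2.159 2.656 2.656 2.61  1.151 0.308 0.459] [0.     0.3134 0.4382 0.0855 0.5145 0.1177 0.     0.2939 0.     0.    ] 5.823503075064185e-05
-1 1 [0.    0.    0.    0.    0.002 0.002 1.369 2.273 1.847] [ 0.2448 -0.1702  0.2644 -0.1327  0.266   0.0941  0.0422 -0.1194 -0.0204
 -0.0126] 0.06639288879742317
-1 -1 [0.    2.395 2.159 2.656 2.655 2.61  2.511 2.58  2.23 ] [ 0.2573 -0.2131  0.2487 -0.1387  0.2658  0.0954  0.0309 -0.1712  0.0012
  0.0075] 0.07013168068381877
```

```bash
cat > ik.py <<'E'
import numpy as np, kin
from kin import *
p=np.load('p.npy');kin.setC(1,1)
lo=np.array([-2.99,-.89,.3,-1.14,0,-3.12]);hi=np.array([2.99,2.07,2.58,4.28,2.63,3.12])
def Tt(yaw,tilt,flip=0):
    c,s=np.cos(yaw),np.sin(yaw)
    y=np.array([np.sin(tilt)*c,np.sin(tilt)*s,-np.cos(tilt)]);x=np.array([-s,c,0])*(-1 if flip else 1)
    return Ro.from_matrix(np.array([x,y,np.cross(x,y)]).T)
def ik(X,T,seed=None,n=25):
    rng=np.random.default_rng(0);S=[]
    def g(q):
        x,R=fk(q,p);return np.r_[(x-X)*5,(R.inv()*T).as_rotvec()]
    for i in range(n):
        q0=seed if (seed is not None and i==0) else rng.uniform(np.maximum(lo,[-1.5,-.5,.8,-1.1,.05,-3]),np.minimum(hi,[.8,1.2,2.5,4.2,2,3]))
        s=least_squares(g,np.clip(q0,lo+1e-3,hi-1e-3),bounds=(lo,hi))
        if np.abs(s.fun).max()<2e-3 and not any(np.abs(s.x-a).max()<.03 for a in S): S.append(s.x)
    return S
def tcp(G,yaw,tilt,b=.006): return np.array(G)-b*Tt(yaw,tilt).as_matrix()[:,1]
E
python3 - <<'E'
from ik import *
np.set_printoptions(precision=3,suppress=True)
for n,G,Y in [('bottle',[.5365,.067,.03],[-.5,-.35,-.173,0,.2,.4]),('seat',[.4835,-.24,.052],[-.45,-.3,-.173,-.05,.1])]:
  for yaw in Y:
    for t in (.6,.7,.8):
      print(n,yaw,t,[s for s in ik(tcp(G,yaw,t),Tt(yaw,t),n=12)])
E
```

```text
bottle -0.5 0.6 [array([ 0.077,  0.32 ,  2.134, -1.097,  0.354, -0.007])]
bottle -0.5 0.7 []
bottle -0.5 0.8 []
bottle -0.35 0.6 [array([ 0.019,  0.292,  2.177, -1.104,  0.23 , -0.169])]
bottle -0.35 0.7 []
bottle -0.35 0.8 [array([0.068, 0.355, 2.247, 4.1  , 0.364, 0.945])]
bottle -0.173 0.6 [array([-0.059,  0.266,  2.215, -0.79 ,  0.091, -0.688])]
bottle -0.173 0.7 [array([-0.051,  0.287,  2.262,  3.795,  0.129,  1.015])]
bottle -0.173 0.8 [array([-0.043,  0.326,  2.299,  3.469,  0.294,  1.347])]
bottle 0 0.6 [array([-0.141,  0.251,  2.236,  0.934,  0.098, -2.619])]
bottle 0 0.7 [array([-0.151,  0.27 ,  2.287,  2.419,  0.147,  2.173])]
bottle 0 0.8 [array([-0.161,  0.309,  2.329,  2.757,  0.312,  1.826])]
bottle 0.2 0.6 [array([-0.232,  0.249,  2.239,  1.191,  0.258, -3.114])]
bottle 0.2 0.7 [array([-0.263,  0.268,  2.291,  1.778,  0.298,  2.561])]
bottle 0.2 0.8 [array([-0.294,  0.307,  2.334,  2.142,  0.417,  2.17 ])]
bottle 0.4 0.6 [array([-0.312,  0.264,  2.218,  1.144,  0.417,  2.985])]
bottle 0.4 0.7 [array([-0.357,  0.284,  2.266,  1.485,  0.46 ,  2.611])]
bottle 0.4 0.8 [ar
[... 443 characters left out ...]
931,  0.232,  2.337,  1.825,  0.453,  2.389])]
seat -0.173 0.6 [array([-0.902,  0.2  ,  2.222,  1.028,  0.455,  3.098])]
seat -0.173 0.7 [array([-0.949,  0.215,  2.272,  1.351,  0.48 ,  2.745])]
seat -0.173 0.8 [array([-0.996,  0.248,  2.314,  1.621,  0.555,  2.438])]
seat -0.05 0.6 [array([-0.941,  0.218,  2.198,  1.   ,  0.549,  2.991])]
seat -0.05 0.7 [array([-0.994,  0.236,  2.243,  1.251,  0.582,  2.707])]
seat -0.05 0.8 [array([-1.046,  0.27 ,  2.28 ,  1.463,  0.651,  2.454])]
seat 0.1 0.6 [array([-0.978,  0.247,  2.159,  0.95 ,  0.658,  2.883])]
seat 0.1 0.7 [array([-1.034,  0.268,  2.196,  1.142,  0.697,  2.656])]
seat 0.1 0.8 [array([-1.089,  0.305,  2.226,  1.306,  0.761,  2.452])]
```

```bash
cat > plan.py <<'E'
from ik import *
import json
from bench import ctrl
np.set_printoptions(precision=3,suppress=True)
def rows(Q,grip=0,dr=.165,dx=.045,n=12,dq=.19):
    """Q: list of joint waypoints starting from now; returns rows (tool cm, rotvec) rel. to current pose"""
    o=ctrl.get_obs();R0=Rq(o['eef_rot']);X0=o['eef_pos'];out=[];ends=[]
    for a,b in zip(Q[:-1],Q[1:]):
        a,b=np.array(a),np.array(b)
        ss=np.linspace(0,1,200);fs=[fk(a+(b-a)*s,p) for s in ss]
        L=sum(max((fs[i][1].inv()*fs[i+1][1]).magnitude()/dr,np.linalg.norm(fs[i+1][0]-fs[i][0])/dx,np.abs(b-a).max()/199/dq) for i in range(199))
        k=int(np.ceil(L))
        for j in range(1,k+1): out.append(a+(b-a)*j/k)
    for q in out[:n]:
        x,R=fk(q,p);d=R0.inv().apply(x-X0)*100;v=(R0.inv()*R).as_rotvec()
        print(json.dumps(dict(zip(['x','y','z','ax','ay','az','grip'],[round(t,1) for t in d]+[round(t,3) for t in v]+[grip]))).replace('"',"\""),end=', ')
        last=(x,q)
    print('\nrows total',len(out),'end',last[0],last[1])
E
python3 - <<'E'
from plan import *
q=ctrl.get_obs()['q']
B=ik(np.array([.45,.03,.30]),Tt(-.3,0.0),seed=[-.35,0,1.7,0,1.44,-1.5],n=1)[0];print(B)
rows([q,B])
E
```

```text
[-0.198 -0.145  1.849 -0.     1.437 -1.468]
{"x": 1.1, "y": -0.6, "z": -1.9, "ax": 0.034, "ay": 0.051, "az": -0.066, "grip": 0}, {"x": 2.0, "y": -1.4, "z": -3.3, "ax": 0.09, "ay": 0.107, "az": -0.116, "grip": 0}, {"x": 2.6, "y": -2.5, "z": -4.4, "ax": 0.164, "ay": 0.167, "az": -0.145, "grip": 0}, {"x": 2.8, "y": -3.9, "z": -5.1, "ax": 0.25, "ay": 0.233, "az": -0.15, "grip": 0}, {"x": 2.7, "y": -5.6, "z": -5.7, "ax": 0.342, "ay": 0.305, "az": -0.128, "grip": 0}, {"x": 2.2, "y": -7.6, "z": -6.2, "ax": 0.434, "ay": 0.384, "az": -0.078, "grip": 0}, {"x": 1.4, "y": -9.8, "z": -6.7, "ax": 0.519, "ay": 0.47, "az": -0.001, "grip": 0}, {"x": 0.3, "y": -12.4, "z": -7.4, "ax": 0.591, "ay": 0.563, "az": 0.103, "grip": 0}, {"x": -0.9, "y": -15.4, "z": -8.2, "ax": 0.646, "ay": 0.665, "az": 0.23, "grip": 0}, 
rows total 9 end [0.45 0.03 0.3 ] [-0.198 -0.145  1.849 -0.     1.437 -1.468]
```

apply_moves(increments=[{"x":1.1,"y":-0.6,"z":-1.9,"ax":0.034,"ay":0.051,"az":-0.066,"grip":0},{"x":2.0,"y":-1.4,"z":-3.3,"ax":0.09,"ay":0.107,"az":-0.116,"grip":0},{"x":2.6,"y":-2.5,"z":-4.4,"ax":0.164,"ay":0.167,"az":-0.145,"grip":0},{"x":2.8,"y":-3.9,"z":-5.1,"ax":0.25,"ay":0.233,"az":-0.15,"grip":0},{"x":2.7,"y":-5.6,"z":-5.7,"ax":0.342,"ay":0.305,"az":-0.128,"grip":0},{"x":2.2,"y":-7.6,"z":-6.2,"ax":0.434,"ay":0.384,"az":-0.078,"grip":0},{"x":1.4,"y":-9.8,"z":-6.7,"ax":0.519,"ay":0.47,"az":-0.001,"grip":0},{"x":0.3,"y":-12.4,"z":-7.4,"ax":0.591,"ay":0.563,"az":0.103,"grip":0},{"x":-0.9,"y":-15.4,"z":-8.2,"ax":0.646,"ay":0.665,"az":0.23,"grip":0}])

```text
time_s: 14.12
eef_pos: [0.4499, 0.0287, 0.3019]
eef_rot: [-0.567, 0.571, 0.418, -0.421]
wrist_force: [-0.0, -0.6, 0.0]
opening: 0.998
```

Run:
```python
from plan import *
o=ctrl.get_obs();q=o['q'];print(q)
```

```text
[-0.196 -0.146  1.846 -0.007  1.441 -1.465]
```

apply_moves(increments=[{"x":0,"y":0,"z":0,"ax":0,"ay":0.18,"az":0,"grip":0},{"x":0,"y":0,"z":0,"ax":0,"ay":0.36,"az":0,"grip":0},{"x":0,"y":0,"z":0,"ax":0,"ay":0.54,"az":0,"grip":0},{"x":0,"y":0,"z":0,"ax":0,"ay":0.72,"az":0,"grip":0},{"x":0,"y":0,"z":0,"ax":0,"ay":0.9,"az":0,"grip":0},{"x":0,"y":0,"z":0,"ax":0,"ay":1.08,"az":0,"grip":0},{"x":0,"y":0,"z":0,"ax":0,"ay":1.26,"az":0,"grip":0},{"x":0,"y":0,"z":0,"ax":0,"ay":1.44,"az":0,"grip":0},{"x":0,"y":0,"z":0,"ax":0,"ay":1.62,"az":0,"grip":0},{"x":0,"y":0,"z":0,"ax":0,"ay":1.8,"az":0,"grip":0},{"x":0,"y":0,"z":0,"ax":0,"ay":1.98,"az":0,"grip":0},{"x":0,"y":0,"z":0,"ax":0,"ay":2.16,"az":0,"grip":0}])

```text
time_s: 15.62
eef_pos: [0.4504, 0.0282, 0.303]
eef_rot: [-0.634, 0.641, -0.303, 0.307]
wrist_force: [0.7, 0.4, 0.4]
opening: 1.002
```

apply_moves(increments=[{"x":0,"y":0,"z":0,"ax":0,"ay":0.18,"az":0,"grip":0},{"x":0,"y":0,"z":0,"ax":0,"ay":0.36,"az":0,"grip":0},{"x":0,"y":0,"z":0,"ax":0,"ay":0.54,"az":0,"grip":0},{"x":0,"y":0,"z":0,"ax":0,"ay":0.72,"az":0,"grip":0},{"x":0,"y":0,"z":0,"ax":0,"ay":0.9,"az":0,"grip":0},{"x":0,"y":0,"z":0,"ax":0,"ay":1.08,"az":0,"grip":0},{"x":0,"y":0,"z":0,"ax":0,"ay":1.26,"az":0,"grip":0},{"x":0,"y":0,"z":0,"ax":0,"ay":1.44,"az":0,"grip":0},{"x":0,"y":0,"z":0,"ax":0,"ay":1.62,"az":0,"grip":0},{"x":0,"y":0,"z":0,"ax":0,"ay":1.8,"az":0,"grip":0},{"x":0,"y":0,"z":0,"ax":0,"ay":1.95,"az":0,"grip":0}])

```text
time_s: 17.0
eef_pos: [0.4509, 0.0277, 0.3039]
eef_rot: [-0.104, 0.105, -0.694, 0.705]
wrist_force: [1.0, 0.0, -0.4]
opening: 0.999
```

Run:
```python
from plan import *
o=ctrl.get_obs();q=o['q'];print(q,o['eef_pos'],o['time_s'])
G=[.5365,.067,.03]
for yaw in (.2,.3,.4):
  for t in (.7,):
    F=ik(tcp(G,yaw,t),Tt(yaw,t),seed=[-.357,.284,2.266,1.485,.46,2.611],n=1)
    Pq=ik(tcp(G,yaw,t,.116),Tt(yaw,t),seed=[-.357,.1,2.266,1.485,.46,2.611],n=4)
    print(yaw,F,Pq)
Pq=[s for s in ik(tcp(G,.4,.7,.116),Tt(.4,.7),seed=[-.357,.1,2.266,1.485,.46,2.611],n=4) if s[3]>0][0]
rows([q,Pq])
```

```text
[-0.193 -0.146  1.842 -0.014  1.441  2.654] [0.451 0.028 0.304] 17.0
0.2 [array([-0.263,  0.268,  2.291,  1.778,  0.298,  2.561])] [array([-0.385, -0.189,  2.47 ,  0.997,  0.437, -2.991])]
0.3 [array([-0.313,  0.274,  2.282,  1.614,  0.38 ,  2.602])] []
0.4 [array([-0.357,  0.284,  2.266,  1.485,  0.46 ,  2.611])] [array([-0.532, -0.134,  2.427,  1.017,  0.654,  3.004])]
{"x": -0.8, "y": 2.8, "z": -1.3, "ax": -0.081, "ay": 0.088, "az": 0.064, "grip": 0}, {"x": -1.6, "y": 5.3, "z": -2.5, "ax": -0.159, "ay": 0.19, "az": 0.126, "grip": 0}, {"x": -2.4, "y": 7.4, "z": -3.4, "ax": -0.233, "ay": 0.305, "az": 0.186, "grip": 0}, {"x": -3.0, "y": 9.3, "z": -4.0, "ax": -0.303, "ay": 0.432, "az": 0.243, "grip": 0}, {"x": -3.6, "y": 10.9, "z": -4.3, "ax": -0.368, "ay": 0.571, "az": 0.297, "grip": 0}, {"x": -4.0, "y": 12.4, "z": -4.2, "ax": -0.426, "ay": 0.72, "az": 0.347, "grip": 0}, {"x": -4.0, "y": 13.9, "z": -3.7, "ax": -0.478, "ay": 0.879, "az": 0.393, "grip": 0}, {"x": -3.8, "y": 15.4, "z": -3.0, "ax": -0.521, "ay": 1.047, "az": 0.435, "grip": 0}, {"x": -3.1, "y": 16.9, "z": -1.9, "ax": -0.556, "ay": 1.223, "az": 0.472, "grip": 0}, {"x": -1.9, "y": 18.5, "z": -0.8, "ax": -0.581, "ay": 1.407, "az": 0.504, "grip": 0}, 
rows total 10 end [0.468 0.038 0.119] [-0.532 -0.134  2.427  1.017  0.654  3.004]
```

apply_moves(increments=[{"x":-0.8,"y":2.8,"z":-1.3,"ax":-0.081,"ay":0.088,"az":0.064,"grip":0},{"x":-1.6,"y":5.3,"z":-2.5,"ax":-0.159,"ay":0.19,"az":0.126,"grip":0},{"x":-2.4,"y":7.4,"z":-3.4,"ax":-0.233,"ay":0.305,"az":0.186,"grip":0},{"x":-3.0,"y":9.3,"z":-4.0,"ax":-0.303,"ay":0.432,"az":0.243,"grip":0},{"x":-3.6,"y":10.9,"z":-4.3,"ax":-0.368,"ay":0.571,"az":0.297,"grip":0},{"x":-4.0,"y":12.4,"z":-4.2,"ax":-0.426,"ay":0.72,"az":0.347,"grip":0},{"x":-4.0,"y":13.9,"z":-3.7,"ax":-0.478,"ay":0.879,"az":0.393,"grip":0},{"x":-3.8,"y":15.4,"z":-3.0,"ax":-0.521,"ay":1.047,"az":0.435,"grip":0},{"x":-3.1,"y":16.9,"z":-1.9,"ax":-0.556,"ay":1.223,"az":0.472,"grip":0},{"x":-1.9,"y":18.5,"z":-0.8,"ax":-0.581,"ay":1.407,"az":0.504,"grip":0},{"x":-1.9,"y":18.5,"z":-0.8,"ax":-0.581,"ay":1.407,"az":0.504,"grip":0}])

```text
time_s: 18.38
eef_pos: [0.4659, 0.0387, 0.1179]
eef_rot: [-0.233, 0.499, 0.756, -0.353]
wrist_force: [0.0, -1.1, -1.1]
opening: 1.002
```

```bash
python3 w.py w11
python3 - <<'E'
from plan import *
o=ctrl.get_obs();q=o['q'];G=[.5365,.067,.03]
F=ik(tcp(G,.4,.7),Tt(.4,.7),seed=[-.357,.284,2.266,1.485,.46,2.611],n=1)[0]
rows([q,F],dx=.025)
E
```

```text
18.425 [0.4672 0.0384 0.1191] [-0.2315  0.4993  0.7564 -0.3534] [-0.5308 -0.1368  2.427   1.011   0.6555  3.0047] [ 0.4244 -0.7689 -0.1347]
{"x": -0.1, "y": 1.9, "z": -0.8, "ax": -0.017, "ay": -0.002, "az": -0.006, "grip": 0}, {"x": -0.2, "y": 4.0, "z": -1.2, "ax": -0.026, "ay": -0.002, "az": -0.008, "grip": 0}, {"x": -0.3, "y": 6.2, "z": -1.2, "ax": -0.027, "ay": 0.0, "az": -0.007, "grip": 0}, {"x": -0.2, "y": 8.6, "z": -0.8, "ax": -0.018, "ay": 0.003, "az": -0.004, "grip": 0}, {"x": -0.1, "y": 11.0, "z": -0.0, "ax": -0.002, "ay": 0.006, "az": 0.001, "grip": 0}, 
rows total 5 end [0.533 0.065 0.035] [-0.357  0.284  2.266  1.485  0.46   2.611]
```

View pics/w11.png

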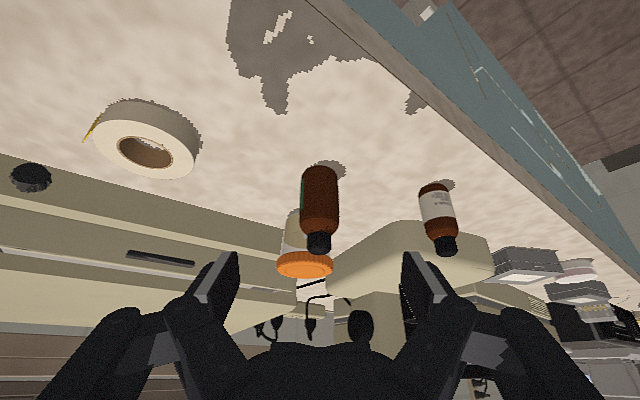

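apply_moves(increments=[{"x":-0.1,"y":2.5,"z":-0.3,"ax":0,"ay":0,"az":0,"grip":0},{"x":-0.1,"y":5,"z":-0.5,"ax":0,"ay":0,"az":0,"grip":0},{"x":-0.1,"y":7.5,"z":-0.4,"ax":0,"ay":0,"az":0,"grip":0},{"x":-0.1,"y":9.5,"z":-0.2,"ax":0,"ay":0,"az":0,"grip":0},{"x":-0.1,"y":11,"z":0,"ax":0,"ay":0,"az":0,"grip":0},{"x":-0.1,"y":11,"z":0,"ax":0,"ay":0,"az":0,"grip":0}])

```text
time_s: 19.18
eef_pos: [0.5342, 0.0659, 0.0352]
eef_rot: [-0.23, 0.498, 0.758, -0.354]
wrist_force: [-0.1, -0.5, -0.7]
opening: 0.999
```

```bash
python3 w.py w12
```

```text
19.225 [0.5339 0.0657 0.0355] [-0.2297  0.4981  0.7575 -0.354 ] [-0.3576  0.2826  2.263   1.4723  0.463   2.6139] [-0.215   1.0432  1.0708]
```

View pics/w12.png

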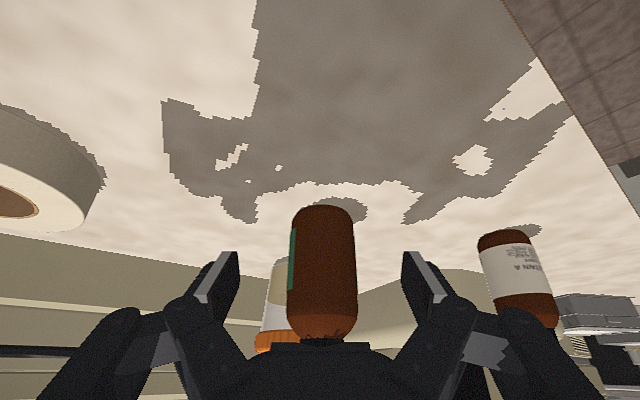

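apply_moves(increments=[{"x":0,"y":0,"z":0,"ax":0,"ay":0,"az":0,"grip":0.3},{"x":0,"y":0,"z":0,"ax":0,"ay":0,"az":0,"grip":0.5},{"x":0,"y":0,"z":0,"ax":0,"ay":0,"az":0,"grip":0.8},{"x":0,"y":0,"z":0,"ax":0,"ay":0,"az":0,"grip":1},{"x":0,"y":0,"z":0,"ax":0,"ay":0,"az":0,"grip":1},{"x":0,"y":0,"z":0,"ax":0,"ay":0,"az":0,"grip":1}])

```text
time_s: 19.98
eef_pos: [0.5343, 0.0655, 0.0363]
eef_rot: [-0.229, 0.498, 0.758, -0.354]
wrist_force: [-2.6, -1.7, 6.2]
opening: 0.379
```

```bash
python3 w.py w13;python3 - <<'E'
from h import *
snap('side','side13')
E
```

```text
20.025 [0.5343 0.0655 0.0363] [-0.2292  0.4983  0.7577 -0.3536] [-0.358   0.2812  2.263   1.4722  0.4637  2.6141] [-2.2586 -1.265   6.0436]
```

View pics/w13.png

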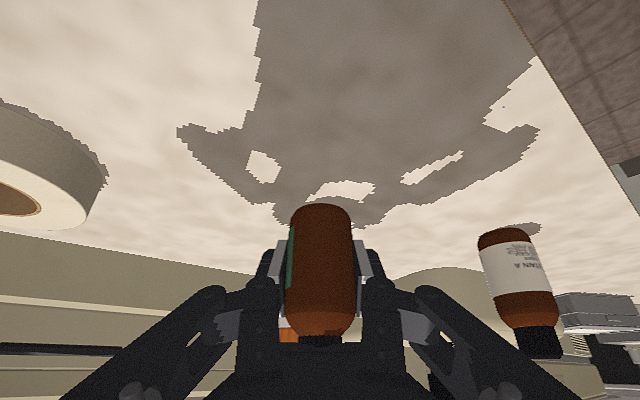

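Run:
```python
from plan import *
from h import onz
import json as J
A=J.load(open('w1.json'))['P']
for z in (0,.05,.1): print(onz(A,(345,290),z),onz(A,(385,160),z))
o=ctrl.get_obs();q=o['q'];x=o['eef_pos']
sd=q
L=ik(x+[0,0,.045],Tt(.4,.7),seed=q,n=1); print(L)
M=ik(np.array([.47,-.09,.085]),Tt(.1,.7),seed=q,n=1);print(M)
N=ik(np.array([.4805,-.2395,.0713]),Tt(-.173,.7),seed=[-.949,.215,2.272,1.351,.48,2.745],n=1);print(N)
for b in (.05,.08,.1,.13): print(b,ik(np.array([.4805-b*.985,-.2395+b*.172,.0713]),Tt(-.173,.7),seed=N[0],n=3))
rows([q,L[0]],grip=1,dx=.02);rows([q,L[0],M[0],N[0]],grip=1,n=40)
```

```text
[ 0.615 -0.198  0.   ] [0.662 0.008 0.   ]
[ 0.61  -0.161  0.05 ] [0.651 0.018 0.05 ]
[ 0.604 -0.123  0.1  ] [0.639 0.028 0.1  ]
[array([-0.356,  0.142,  2.272,  1.226,  0.489,  2.903])]
[array([-0.77 ,  0.002,  2.415,  1.192,  0.558,  2.844])]
[array([-0.947,  0.171,  2.273,  1.272,  0.491,  2.835])]
0.05 [array([-1.064,  0.081,  2.381,  1.252,  0.556,  2.754])]
0.08 [array([-1.151,  0.023,  2.445,  1.219,  0.605,  2.712])]
0.1 [array([-1.217, -0.019,  2.487,  1.188,  0.644,  2.687])]
0.13 [array([-1.333, -0.088,  2.55 ,  1.127,  0.713,  2.65 ])]
{"x": 0.0, "y": -1.1, "z": -1.1, "ax": -0.002, "ay": 0.003, "az": -0.002, "grip": 1}, {"x": 0.0, "y": -2.3, "z": -2.0, "ax": -0.002, "ay": 0.007, "az": -0.001, "grip": 1}, {"x": -0.0, "y": -3.4, "z": -2.9, "ax": 0.001, "ay": 0.011, "az": 0.002, "grip": 1}, 
rows total 3 end [0.534 0.065 0.081] [-0.356  0.142  2.272  1.226  0.489  2.903]
{"x": 0.0, "y": -1.7, "z": -1.6, "ax": -0.002, "ay": 0.005, "az": -0.002, "grip": 1}, {"x": -0.0, "y": -3.4, "z": -2.9, "ax": 0.001, "ay": 0.011, "az": 0.002, "grip": 1}, {"x": -3.6, "y": -5.4, "z": -0.9, "ax": 0.001, "ay": 0.068, "az": 0.051, "grip": 1}, {"x": -6.7, "y": -7.4, "z": 1.4, "ax": 0.002, "ay": 0.125, "az": 0.099, "grip": 1}, {"x": -9.4, "y": -9.4, "z": 3.7, "ax": 0.002, "ay": 0.183, "az": 0.147, "grip": 1}, {"x": -11.7, "y": -11.5, "z": 6.1, "ax": 0.002, "ay": 0.24, "az": 0.196, "grip": 1}, {"x": -15.3, "y": -11.8, "z": 6.9, "ax": 0.001, "ay": 0.292, "az": 0.24, "grip": 1}, {"x": -18.9, "y": -12.3, "z": 8.0, "ax": 0.001, "ay": 0.344, "az": 0.284, "grip": 1}, {"x": -22.4, "y": -12.9, "z": 9.3, "ax": 0.002, "ay": 0.396, "az": 0.328, "grip": 1}, {"x": -25.8, "y": -13.6, "z": 10.9, "ax": 0.002, "ay": 0.449, "az": 0.372, "grip": 1}, 
rows total 10 end [ 0.48  -0.239  0.071] [-0.947  0.171  2.273  1.272  0.491  2.835]
```

Run:
```python
from plan import *
o=ctrl.get_obs();q=o['q'];x=o['eef_pos']
L=ik(x+[0,0,.045],Tt(.4,.7),seed=q,n=1)[0]
M=ik(np.array([.46,-.05,.085]),Tt(.15,.7),seed=q,n=1)[0]
N=ik(np.array([.382,-.222,.0763]),Tt(-.173,.7),seed=[-1.217, -0.019,  2.487,  1.188,  0.644,  2.687],n=1)[0]
rows([q,L,M,N],grip=1,n=40,dx=.04)
```

```text
{"x": 0.0, "y": -1.7, "z": -1.6, "ax": -0.002, "ay": 0.005, "az": -0.002, "grip": 1}, {"x": -0.0, "y": -3.4, "z": -2.9, "ax": 0.001, "ay": 0.011, "az": 0.002, "grip": 1}, {"x": -2.5, "y": -5.4, "z": -0.9, "ax": 0.001, "ay": 0.058, "az": 0.043, "grip": 1}, {"x": -4.6, "y": -7.4, "z": 1.2, "ax": 0.001, "ay": 0.106, "az": 0.083, "grip": 1}, {"x": -6.3, "y": -9.3, "z": 3.4, "ax": 0.002, "ay": 0.154, "az": 0.123, "grip": 1}, {"x": -7.7, "y": -11.1, "z": 5.6, "ax": 0.002, "ay": 0.202, "az": 0.163, "grip": 1}, {"x": -10.7, "y": -12.4, "z": 7.6, "ax": 0.003, "ay": 0.251, "az": 0.205, "grip": 1}, {"x": -13.5, "y": -14.0, "z": 9.7, "ax": 0.004, "ay": 0.3, "az": 0.247, "grip": 1}, {"x": -16.1, "y": -15.7, "z": 12.0, "ax": 0.004, "ay": 0.35, "az": 0.288, "grip": 1}, {"x": -18.3, "y": -17.5, "z": 14.4, "ax": 0.004, "ay": 0.399, "az": 0.33, "grip": 1}, {"x": -20.3, "y": -19.4, "z": 16.9, "ax": 0.002, "ay": 0.449, "az": 0.372, "grip": 1}, 
rows total 11 end [ 0.382 -0.222  0.076] [-1.217 -0.041  2.489  1.164  0.652  2.718]
```

apply_moves(increments=[{"x":0,"y":-1.7,"z":-1.6,"ax":0,"ay":0.005,"az":0,"grip":1},{"x":0,"y":-3.4,"z":-2.9,"ax":0,"ay":0.011,"az":0,"grip":1},{"x":-2.5,"y":-5.4,"z":-0.9,"ax":0.001,"ay":0.058,"az":0.043,"grip":1},{"x":-4.6,"y":-7.4,"z":1.2,"ax":0.001,"ay":0.106,"az":0.083,"grip":1},{"x":-6.3,"y":-9.3,"z":3.4,"ax":0.002,"ay":0.154,"az":0.123,"grip":1},{"x":-7.7,"y":-11.1,"z":5.6,"ax":0.002,"ay":0.202,"az":0.163,"grip":1},{"x":-10.7,"y":-12.4,"z":7.6,"ax":0.003,"ay":0.251,"az":0.205,"grip":1},{"x":-13.5,"y":-14.0,"z":9.7,"ax":0.004,"ay":0.3,"az":0.247,"grip":1},{"x":-16.1,"y":-15.7,"z":12.0,"ax":0.004,"ay":0.35,"az":0.288,"grip":1},{"x":-18.3,"y":-17.5,"z":14.4,"ax":0.004,"ay":0.399,"az":0.33,"grip":1},{"x":-20.3,"y":-19.4,"z":16.9,"ax":0.002,"ay":0.449,"az":0.372,"grip":1},{"x":-20.3,"y":-19.4,"z":16.9,"ax":0.002,"ay":0.449,"az":0.372,"grip":1}])

```text
time_s: 21.58
eef_pos: [0.3809, -0.2239, 0.0769]
eef_rot: [-0.323, 0.696, 0.582, -0.271]
wrist_force: [0.4, -0.3, 0.0]
opening: 0.383
```

```bash
python3 w.py w14 pad knob
python3 - <<'E'
from h import *
snap('side','side14');snap('scene','scene14')
a=cv2.imread('pics/side14.png')[100:270,240:440];b=cv2.imread('pics/scene14.png')[120:270,260:440]
cv2.imwrite('pics/c14.png',np.hstack([cv2.resize(a,(400,340)),cv2.resize(b,(400,340))]))
E
```

```text
pad [([495.2, 237.1], 0.24)]
knob []
21.725 [ 0.3819 -0.2211  0.0765] [-0.3229  0.6939  0.5836 -0.2712] [-1.2167 -0.0437  2.4902  1.1621  0.6527  2.72  ] [-0.772   0.5528  0.0114]
```

View pics/w14.png

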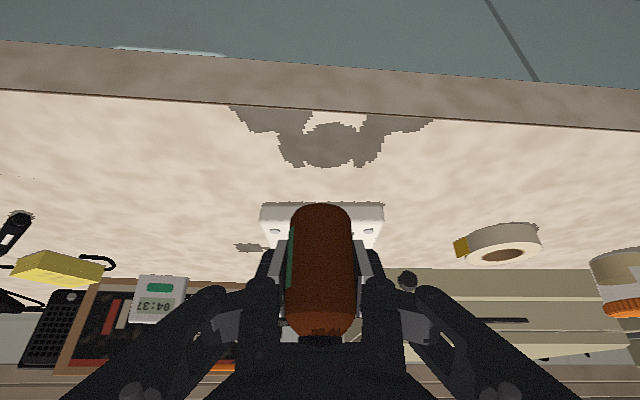

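View pics/c14.png

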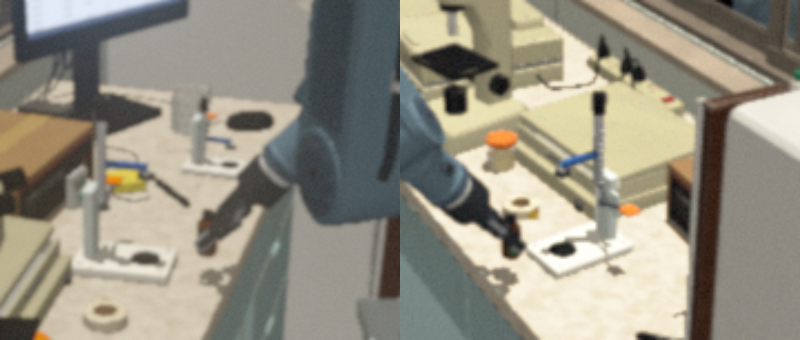

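Run:
```python
from plan import *
from h import *
S=vision.camera_params('scene')
for z in (0.08,.084,.096,.1): print(z,proj(S,[.555,-.2525,.191+z]))
im=cv2.imread('pics/scene14.png')[145:185,335:365];cv2.imwrite('pics/c15.png',cv2.resize(im,None,fx=12,fy=12,interpolation=0))
im=cv2.imread('pics/scene0.png')[170:215,335:365];cv2.imwrite('pics/c16.png',cv2.resize(im,None,fx=12,fy=12,interpolation=0))
o=ctrl.get_obs();q=o['q'];R0=Rq(o['eef_rot'])
for t in ([.4305,-.2305,.0763],[.4805,-.2395,.0713],[.4805,-.2395,.0573]):
    print(R0.inv().apply(np.array(t)-o['eef_pos'])*100,(R0.inv()*Tt(-.173,.698)).as_rotvec())
print([proj(S,[.555,-.2525,.191+z]) for z in (0,.012)])
```

```text
0.08 [349.715 163.565]
0.084 [349.729 162.554]
0.096 [349.773 159.507]
0.1 [349.788 158.487]
[-0.145  3.192 -3.757] [0.002 0.001 0.001]
[-0.18   6.847 -7.32 ] [0.002 0.001 0.001]
[-0.18   7.918 -6.418] [0.002 0.001 0.001]
[array([349.431, 183.361]), array([349.473, 180.443])]
```

View pics/c15.png

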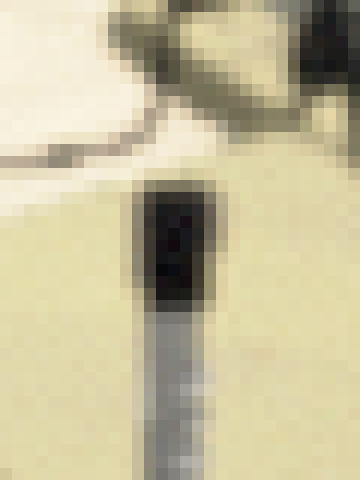

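View pics/c16.png

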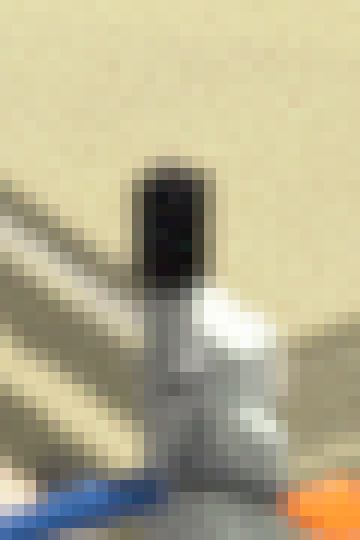

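apply_moves(increments=[{"x":-0.1,"y":1.6,"z":-1.9,"ax":0,"ay":0,"az":0,"grip":1},{"x":-0.1,"y":3.2,"z":-3.8,"ax":0,"ay":0,"az":0,"grip":1},{"x":-0.2,"y":4.8,"z":-5.5,"ax":0,"ay":0,"az":0,"grip":1},{"x":-0.2,"y":6,"z":-6.7,"ax":0,"ay":0,"az":0,"grip":1},{"x":-0.2,"y":6.8,"z":-7.3,"ax":0,"ay":0,"az":0,"grip":1},{"x":-0.2,"y":6.8,"z":-7.3,"ax":0,"ay":0,"az":0,"grip":1}])

```text
time_s: 22.58
eef_pos: [0.4804, -0.2387, 0.0712]
eef_rot: [-0.323, 0.693, 0.585, -0.272]
wrist_force: [0.5, -0.1, -0.1]
opening: 0.386
```

```bash
python3 w.py w15
python3 - <<'E'
from h import *
from plan import *
snap('side','side15');snap('scene','scene15')
a=cv2.imread('pics/side15.png')[140:260,250:390];b=cv2.imread('pics/scene15.png')[150:260,290:410]
cv2.imwrite('pics/c17.png',np.hstack([cv2.resize(a,(400,343)),cv2.resize(b,(400,367))[:343]]))
o=ctrl.get_obs();R0=Rq(o['eef_rot'])
for t in ([.4805,-.2395,.0573],):
    print(R0.inv().apply(np.array(t)-o['eef_pos'])*100)
E
```

```text
22.625 [ 0.4799 -0.2387  0.0711] [-0.323   0.693   0.5845 -0.2716] [-0.9486  0.1702  2.2739  1.2695  0.4939  2.8348] [-0.7535  0.5253 -0.437 ]
[-0.021  1.134  0.823]
```

View pics/w15.png

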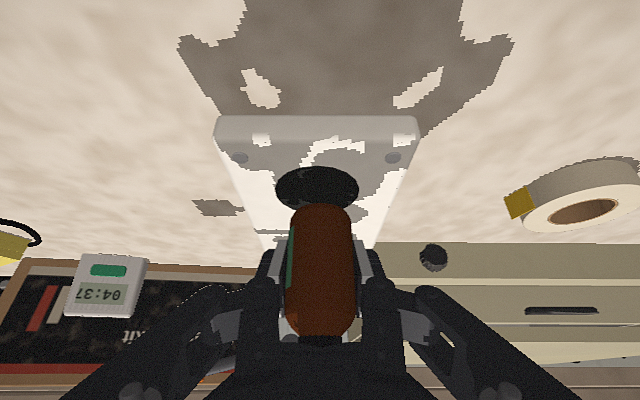

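View pics/c17.png

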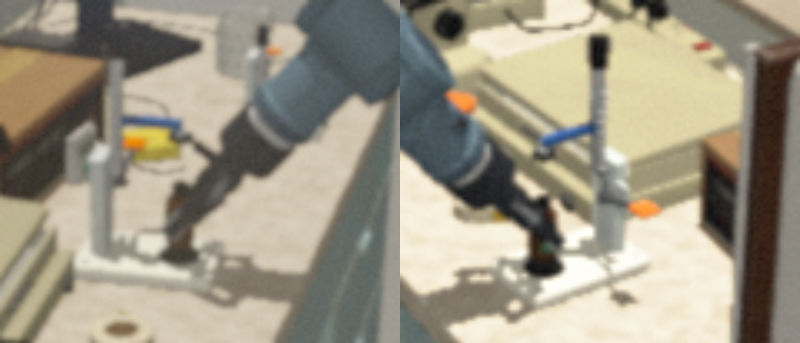

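Run:
```python
from h import *
import json
np.set_printoptions(precision=4,suppress=True)
P=json.load(open('w15.json'))['P']
print(proj(P,[.4835,-.24,.02]))
xs=np.array([.985,-.172,0]);ys=np.array([.172,.985,0]);s=np.array([.4835,-.24,.02])
print('mat near edge',proj(P,s-.025*xs),'sides',proj(P,s-.025*ys),proj(P,s+.025*ys))
print('front corners',proj(P,s-.045*xs-.05*ys-[0,0,.002]),proj(P,s-.045*xs+.05*ys-[0,0,.002]))
b=np.array([.4799,-.2387,.0711])+.003*xs;b[2]-=.0363
print('bottle near bottom',proj(P,b-.017*xs))
print('mat centre from pix',onz(P,(317,187.5),.02),'near edge',onz(P,(317,166),.02)+.025*xs,'corners mid',onz(P,(316,116),.018)+.045*xs)
```

```text
[317.3983 193.7935]
mat near edge [317.24   168.1709] sides [275.0603 193.7036] [359.6891 193.8832]
front corners [207.8749 137.9429] [426.0068 138.5652]
bottle near bottom [318.4533 200.045 ]
mat centre from pix [ 0.4768 -0.239   0.02  ] near edge [ 0.4817 -0.2398  0.02  ] corners mid [ 0.4703 -0.2381  0.018 ]
```

apply_moves(increments=[{"x":-0.2,"y":0.1,"z":0.4,"ax":0,"ay":0,"az":0,"grip":1},{"x":-0.2,"y":0.55,"z":0.72,"ax":0,"ay":0,"az":0,"grip":1},{"x":-0.2,"y":0.93,"z":1.04,"ax":0,"ay":0,"az":0,"grip":1},{"x":-0.2,"y":0.93,"z":1.04,"ax":0,"ay":0,"az":0,"grip":1}])

```text
time_s: 23.22
eef_pos: [0.4769, -0.2405, 0.0568]
eef_rot: [-0.324, 0.693, 0.584, -0.271]
wrist_force: [-0.3, -0.5, 0.5]
opening: 0.39
```

```bash
python3 w.py w16
```

```text
23.275 [ 0.4771 -0.2406  0.057 ] [-0.3235  0.6933  0.584  -0.2713] [-0.9582  0.2111  2.2745  1.3393  0.4882  2.7486] [-0.5716  0.342  -1.1171]
```

View pics/w16.png

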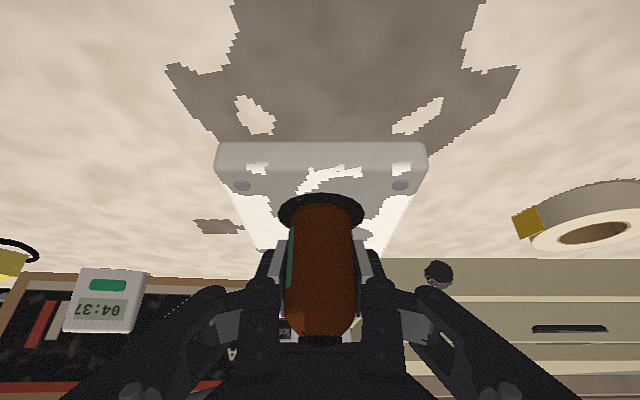

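apply_moves(increments=[{"x":0,"y":0,"z":0.13,"ax":0,"ay":0,"az":0,"grip":1},{"x":0,"y":0,"z":0.13,"ax":0,"ay":0,"az":0,"grip":1}])

```text
time_s: 23.52
eef_pos: [0.4762, -0.2405, 0.0563]
eef_rot: [-0.323, 0.693, 0.584, -0.271]
wrist_force: [0.3, 0.2, -0.1]
opening: 0.385
```

apply_moves(increments=[{"x":0,"y":0,"z":0,"ax":0,"ay":0,"az":0,"grip":0.55},{"x":0,"y":0,"z":0,"ax":0,"ay":0,"az":0,"grip":0.45},{"x":0,"y":0,"z":0,"ax":0,"ay":0,"az":0,"grip":0.3},{"x":0,"y":0,"z":0,"ax":0,"ay":0,"az":0,"grip":0.1},{"x":0,"y":0,"z":0,"ax":0,"ay":0,"az":0,"grip":0},{"x":0,"y":0,"z":0,"ax":0,"ay":0,"az":0,"grip":0}])

```text
time_s: 24.28
eef_pos: [0.4762, -0.2405, 0.0564]
eef_rot: [-0.323, 0.693, 0.584, -0.271]
wrist_force: [-0.8, 0.1, 0.1]
opening: 1.002
```

```bash
python3 w.py w17
```

```text
24.325 [ 0.4762 -0.2405  0.0563] [-0.3234  0.6933  0.584  -0.2713] [-0.9602  0.212   2.2763  1.3438  0.4888  2.7415] [-0.076  -0.2227  0.3911]
```

View pics/w17.png

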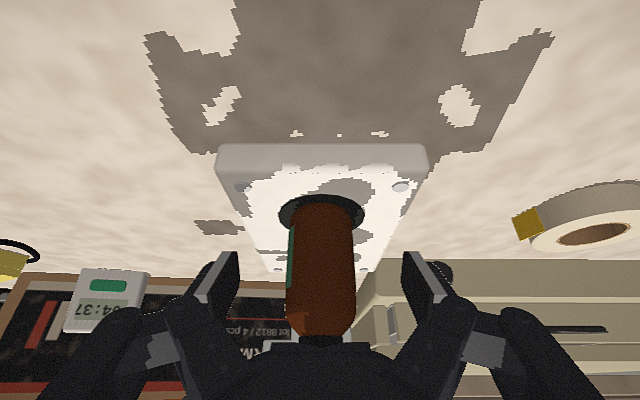

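apply_moves(increments=[{"x":0,"y":-1,"z":1.2,"ax":0,"ay":0,"az":0,"grip":0},{"x":0,"y":-2.6,"z":3.1,"ax":0,"ay":0,"az":0,"grip":0},{"x":0,"y":-4.5,"z":5.4,"ax":0,"ay":0,"az":0,"grip":0},{"x":0,"y":-6.4,"z":7.6,"ax":0,"ay":0,"az":0,"grip":0},{"x":0,"y":-6.4,"z":7.6,"ax":0,"ay":0,"az":0,"grip":0}])

```text
time_s: 24.95
eef_pos: [0.3766, -0.2228, 0.056]
eef_rot: [-0.324, 0.694, 0.583, -0.271]
wrist_force: [0.1, 0.1, 0.9]
opening: 1.003
```

```bash
python3 w.py w18 bottle_mid seat
python3 - <<'E'
from h import *
snap('side','side18');snap('scene','scene18')
a=cv2.imread('pics/side18.png')[140:260,250:390];b=cv2.imread('pics/scene18.png')[150:260,290:410]
cv2.imwrite('pics/c18.png',np.hstack([cv2.resize(a,(400,343),interpolation=2),cv2.resize(b,(400,367),interpolation=2)[:343]]))
E
```

```text
bottle_mid [([319.9, 315.1], 0.86)]
seat [([319.4, 273.6], 0.76)]
25.1 [ 0.3784 -0.2241  0.0567] [-0.3231  0.6938  0.5837 -0.2712] [-1.2345  0.0406  2.4867  1.2532  0.6342  2.5883] [-0.2963 -0.3284 -0.1863]
```

View pics/w18.png

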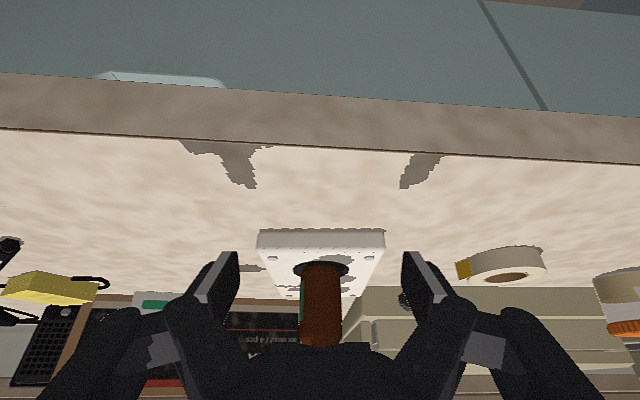

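View pics/c18.png

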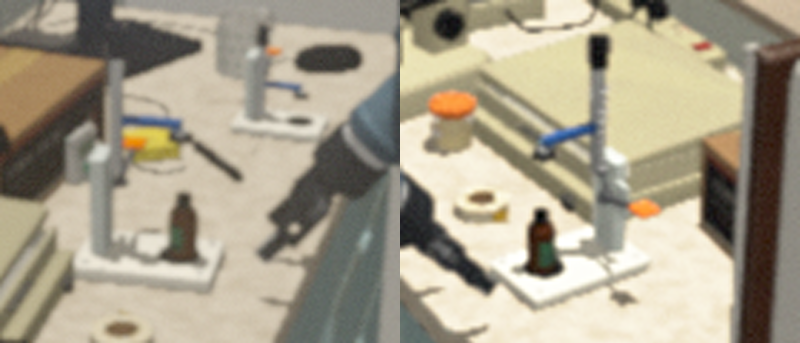

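Run:
```python
from plan import *
from h import tri,onz
import json as J
A=J.load(open('w2.json'))['P'];B=J.load(open('w3.json'))['P']
print('box corner',tri([(A,(302,238)),(B,(321,252))]))
o=ctrl.get_obs();q=o['q']
W0=ik(np.array([.37,-.30,.20]),Tt(.6,.3),seed=[-1.2,0,2.2,.6,1.,2.7],n=6)
print(W0)
W1=ik(np.array([.40,-.37,.25]),Tt(1.2,0),seed=[-.95,0,2,0,1.3,2.7],n=6)
W2=ik(np.array([.539,-.341,.20]),Tt(1.2,0),seed=[-.75,.3,1.6,0,1.3,2.7],n=6)
W3=ik(np.array([.539,-.341,.118]),Tt(1.2,0),seed=[-.75,.3,1.6,0,1.3,2.7],n=6)
print(W1,W2,W3)
a=[w for w in W1 if w[5]>0][0]
for s in np.linspace(0,1,8):
    x,R=fk(q+(a-q)*s,p);m=R.as_matrix();print(x,'tip',x+.025*m[:,1],'cam',x-.117*m[:,1]+.08*m[:,2])
rows([q,a],grip=1)
```

```text
box corner (array([ 0.877, -0.291, -0.277]), [0.019180915829120935, 0.019180915829120918])
[array([-1.123, -0.004,  1.957,  0.313,  1.251,  2.881])]
[array([-0.964,  0.12 ,  1.69 ,  0.   ,  1.332,  2.548])] [array([-0.75 ,  0.369,  1.49 ,  0.   ,  1.282,  2.763])] [array([-0.75 ,  0.463,  1.541,  0.   ,  1.138,  2.763])]
[ 0.379 -0.224  0.057] tip [ 0.395 -0.227  0.038] cam [ 0.244 -0.201  0.095]
[ 0.406 -0.237  0.081] tip [ 0.422 -0.237  0.062] cam [ 0.27  -0.243  0.12 ]
[ 0.423 -0.247  0.103] tip [ 0.438 -0.246  0.083] cam [ 0.293 -0.282  0.149]
[ 0.43  -0.261  0.124] tip [ 0.443 -0.257  0.103] cam [ 0.314 -0.317  0.182]
[ 0.429 -0.279  0.146] tip [ 0.44  -0.275  0.124] cam [ 0.332 -0.352  0.219]
[ 0.423 -0.304  0.173] tip [ 0.43  -0.301  0.149] cam [ 0.347 -0.385  0.261]
[ 0.412 -0.335  0.207] tip [ 0.416 -0.333  0.182] cam [ 0.36  -0.416  0.31 ]
[ 0.4  -0.37  0.25] tip [ 0.4   -0.37   0.225] cam [ 0.371 -0.445  0.367]
{"x": -0.6, "y": 0.1, "z": -2.7, "ax": -0.002, "ay": -0.164, "az": -0.067, "grip": 1}, {"x": -1.1, "y": -0.1, "z": -5.0, "ax": 0.01, "ay": -0.324, "az": -0.133, "grip": 1}, {"x": -1.7, "y": -0.5, "z": -6.8, "ax": 0.035, "ay": -0.479, "az": -0.196, "grip": 1}, {"x": -2.5, "y": -1.2, "z": -8.3, "ax": 0.074, "ay": -0.628, "az": -0.255, "grip": 1}, {"x": -3.6, "y": -2.2, "z": -9.5, "ax": 0.127, "ay": -0.769, "az": -0.31, "grip": 1}, {"x": -5.0, "y": -3.4, "z": -10.6, "ax": 0.194, "ay": -0.902, "az": -0.359, "grip": 1}, {"x": -6.9, "y": -5.0, "z": -11.7, "ax": 0.274, "ay": -1.024, "az": -0.401, "grip": 1}, {"x": -9.0, "y": -6.9, "z": -12.9, "ax": 0.366, "ay": -1.134, "az": -0.435, "grip": 1}, {"x": -11.5, "y": -9.2, "z": -14.3, "ax": 0.471, "ay": -1.23, "az": -0.461, "grip": 1}, {"x": -14.0, "y": -11.9, "z": -16.0, "ax": 0.586, "ay": -1.311, "az": -0.477, "grip": 1}, 
rows total 10 end [ 0.4  -0.37  0.25] [-0.964  0.12   1.69   0.     1.332  2.548]
```

Run:
```python
from plan import *
o=ctrl.get_obs();q=o['q']
W0=ik(np.array([.35,-.30,.16]),Tt(.3,.5),seed=[-1.123,0,1.957,.313,1.25,2.88],n=6)[0]
a=ik(np.array([.40,-.37,.25]),Tt(1.2,0),seed=[-.95,0,2,0,1.3,2.7],n=1)[0]
for u,v in((q,W0),(W0,a)):
  for s in np.linspace(0,1,5):
    print(fk(u+(v-u)*s,p)[0])
rows([q,W0,a],grip=1,n=40,dr=.18)
```

```text
[ 0.379 -0.224  0.057]
[ 0.392 -0.244  0.085]
[ 0.392 -0.261  0.111]
[ 0.377 -0.28   0.135]
[ 0.35 -0.3   0.16]
[ 0.35 -0.3   0.16]
[ 0.358 -0.314  0.176]
[ 0.369 -0.331  0.196]
[ 0.382 -0.35   0.22 ]
[ 0.4  -0.37  0.25]
{"x": -1.7, "y": -1.1, "z": -3.1, "ax": -0.009, "ay": -0.119, "az": -0.076, "grip": 1}, {"x": -3.5, "y": -2.9, "z": -5.0, "ax": 0.022, "ay": -0.228, "az": -0.149, "grip": 1}, {"x": -5.5, "y": -5.5, "z": -5.7, "ax": 0.091, "ay": -0.32, "az": -0.214, "grip": 1}, {"x": -8.0, "y": -8.9, "z": -5.5, "ax": 0.196, "ay": -0.39, "az": -0.265, "grip": 1}, {"x": -8.7, "y": -9.3, "z": -6.7, "ax": 0.255, "ay": -0.555, "az": -0.309, "grip": 1}, {"x": -9.7, "y": -9.7, "z": -8.0, "ax": 0.316, "ay": -0.716, "az": -0.35, "grip": 1}, {"x": -10.7, "y": -10.1, "z": -9.6, "ax": 0.38, "ay": -0.872, "az": -0.387, "grip": 1}, {"x": -11.8, "y": -10.6, "z": -11.4, "ax": 0.445, "ay": -1.024, "az": -0.421, "grip": 1}, {"x": -12.9, "y": -11.2, "z": -13.5, "ax": 0.514, "ay": -1.171, "az": -0.451, "grip": 1}, {"x": -14.0, "y": -11.9, "z": -16.0, "ax": 0.586, "ay": -1.311, "az": -0.477, "grip": 1}, 
rows total 10 end [ 0.4  -0.37  0.25] [-0.964  0.12   1.69   0.     1.332  2.548]
```

apply_moves(increments=[{"x":-1.7,"y":-1.6,"z":-2.5,"ax":-0.009,"ay":-0.119,"az":-0.076,"grip":0.3},{"x":-3.5,"y":-3.4,"z":-4.4,"ax":0.022,"ay":-0.228,"az":-0.149,"grip":0.7},{"x":-5.5,"y":-5.7,"z":-5.4,"ax":0.091,"ay":-0.32,"az":-0.214,"grip":1},{"x":-8.0,"y":-8.9,"z":-5.5,"ax":0.196,"ay":-0.39,"az":-0.265,"grip":1},{"x":-8.7,"y":-9.3,"z":-6.7,"ax":0.255,"ay":-0.555,"az":-0.309,"grip":1},{"x":-9.7,"y":-9.7,"z":-8.0,"ax":0.316,"ay":-0.716,"az":-0.35,"grip":1},{"x":-10.7,"y":-10.1,"z":-9.6,"ax":0.38,"ay":-0.872,"az":-0.387,"grip":1},{"x":-11.8,"y":-10.6,"z":-11.4,"ax":0.445,"ay":-1.024,"az":-0.421,"grip":1},{"x":-12.9,"y":-11.2,"z":-13.5,"ax":0.514,"ay":-1.171,"az":-0.451,"grip":1},{"x":-14.0,"y":-11.9,"z":-16.0,"ax":0.586,"ay":-1.311,"az":-0.477,"grip":1},{"x":-14.0,"y":-11.9,"z":-16.0,"ax":0.586,"ay":-1.311,"az":-0.477,"grip":1}])

```text
time_s: 26.58
eef_pos: [0.4027, -0.3698, 0.2519]
eef_rot: [0.128, -0.13, -0.694, 0.696]
wrist_force: [-0.5, 0.6, -0.1]
opening: 0.0
```

```bash
python3 w.py w19 tab
python3 - <<'E'
from plan import *
o=ctrl.get_obs();q=o['q'];R0=Rq(o['eef_rot'])
for t in ([.46,-.37,.22],[.539,-.341,.19]): print(R0.inv().apply(np.array(t)-o['eef_pos'])*100,(R0.inv()*Tt(1.2,0)).as_rotvec())
E
```

```text
tab [([205.1, 260.6], 0.78)]
26.675 [ 0.4003 -0.3686  0.2494] [-0.1308  0.1305  0.6957 -0.6942] [-0.9631  0.1193  1.6912  0.0013  1.3329  2.5498] [ 0.0757  0.896  -0.4115]
[-5.621  2.937 -2.03 ] [ 0.002 -0.001  0.001]
[-11.931   5.943  -7.595] [ 0.002 -0.001  0.001]
```

View pics/w19.png

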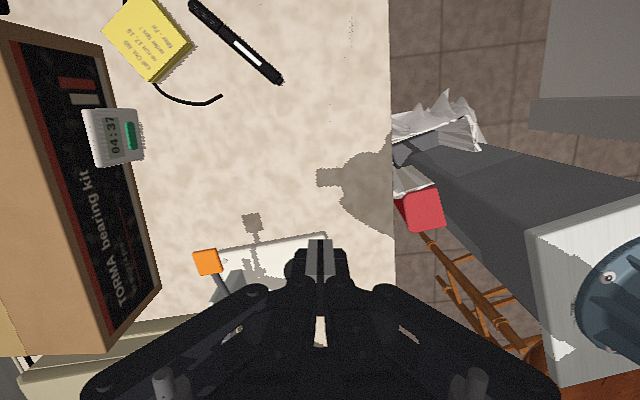

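Run:
```python
from h import *
import json
np.set_printoptions(precision=4,suppress=True)
P=json.load(open('w19.json'))['P']
print('tab',onz(P,(207.5,262),.116),'pred',proj(P,[.5392,-.3405,.116]))
print('box bottom',onz(P,(158,280),0),onz(P,(135,160),0))
for z in (.08,.1,.12,.15):print('box top',z,onz(P,(105,352),z),onz(P,(55,180),z))
```

```text
tab [ 0.5373 -0.342   0.116 ] pred [206.5677 263.7538]
box bottom [ 0.6985 -0.2938  0.    ] [ 0.6289 -0.4661  0.    ]
box top 0.08 [ 0.7529 -0.2547  0.08  ] [ 0.665  -0.4737  0.08  ]
box top 0.1 [ 0.7267 -0.2679  0.1   ] [ 0.6448 -0.4717  0.1   ]
box top 0.12 [ 0.7004 -0.281   0.12  ] [ 0.6246 -0.4698  0.12  ]
box top 0.15 [ 0.661  -0.3008  0.15  ] [ 0.5944 -0.4668  0.15  ]
```

apply_moves(increments=[{"x":-3,"y":1.5,"z":-1,"ax":0,"ay":0,"az":0,"grip":1},{"x":-5.6,"y":3,"z":-2,"ax":0,"ay":0,"az":0,"grip":1},{"x":-9,"y":4.5,"z":-5,"ax":0,"ay":0,"az":0,"grip":1},{"x":-11.9,"y":6,"z":-7.5,"ax":0,"ay":0,"az":0,"grip":1},{"x":-11.9,"y":8,"z":-7.5,"ax":0,"ay":0,"az":0,"grip":1},{"x":-11.9,"y":8,"z":-7.5,"ax":0,"ay":0,"az":0,"grip":1}])

```text
time_s: 27.42
eef_pos: [0.5358, -0.3405, 0.1659]
eef_rot: [-0.133, 0.129, 0.697, -0.693]
wrist_force: [-0.3, 0.2, -0.1]
opening: -0.001
```

```bash
python3 w.py w20
python3 - <<'E'
from plan import *
from h import proj
P=json.load(open('w20.json'))['P'];print(proj(P,[.538,-.341,.116]))
o=ctrl.get_obs();q=o['q'];R0=Rq(o['eef_rot'])
for t in ([.538,-.341,.121],): print(R0.inv().apply(np.array(t)-o['eef_pos'])*100)
E
```

```text
27.475 [ 0.5363 -0.3414  0.1676] [-0.1327  0.1299  0.6964 -0.6932] [-0.7541  0.402   1.5154  0.0018  1.2299  2.7603] [-0.5527 -0.4501  0.7881]
[315.611 233.413]
[-0.168  4.657 -0.082]
```

View pics/w20.png

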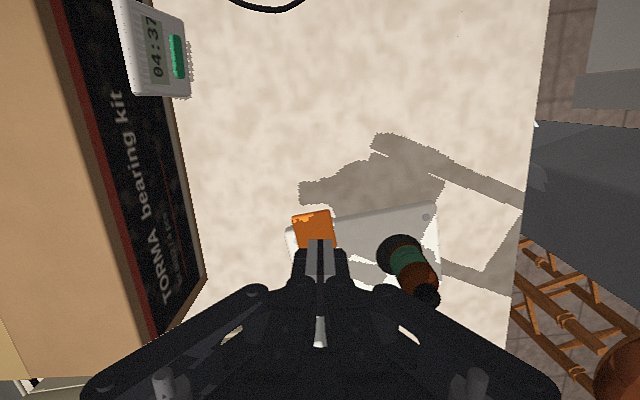

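apply_moves(increments=[{"x":-0.2,"y":1.2,"z":-0.1,"ax":0,"ay":0,"az":0,"grip":1},{"x":-0.2,"y":2.4,"z":-0.1,"ax":0,"ay":0,"az":0,"grip":1},{"x":-0.2,"y":3.2,"z":-0.1,"ax":0,"ay":0,"az":0,"grip":1},{"x":-0.2,"y":4,"z":-0.1,"ax":0,"ay":0,"az":0,"grip":1},{"x":-0.2,"y":4.7,"z":-0.1,"ax":0,"ay":0,"az":0,"grip":1},{"x":-0.2,"y":4.7,"z":-0.1,"ax":0,"ay":0,"az":0,"grip":1},{"x":-0.2,"y":4.7,"z":-0.1,"ax":0,"ay":0,"az":0,"grip":1},{"x":-0.2,"y":4.7,"z":-0.1,"ax":0,"ay":0,"az":0,"grip":1}])

```text
time_s: 28.48
eef_pos: [0.5386, -0.3414, 0.1208]
eef_rot: [-0.132, 0.13, 0.696, -0.693]
wrist_force: [0.2, -4.9, 3.6]
opening: 0.002
```

```bash
python3 w.py w21
python3 - <<'E'
from h import *
snap('side','side21');snap('scene','scene21')
a=cv2.imread('pics/side21.png')[140:260,250:390];b=cv2.imread('pics/scene21.png')[150:260,290:410]
cv2.imwrite('pics/c21.png',np.hstack([cv2.resize(a,(400,343),interpolation=2),cv2.resize(b,(400,367),interpolation=2)[:343]]))
E
```

```text
28.525 [ 0.5386 -0.3413  0.1208] [-0.1324  0.1301  0.6962 -0.6934] [-0.7514  0.4616  1.5365  0.0017  1.1483  2.7629] [-0.6596 -4.5608  2.5107]
```

View pics/w21.png

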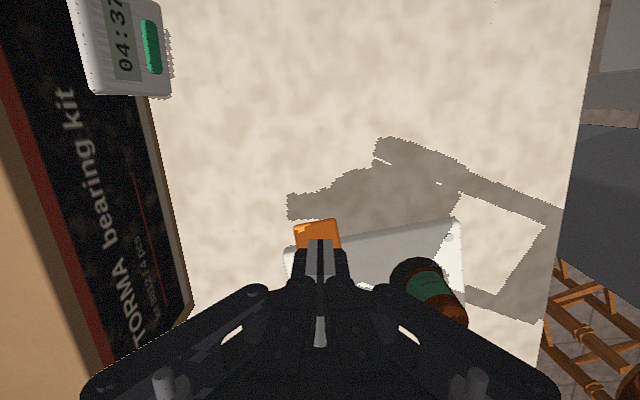

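View pics/c21.png

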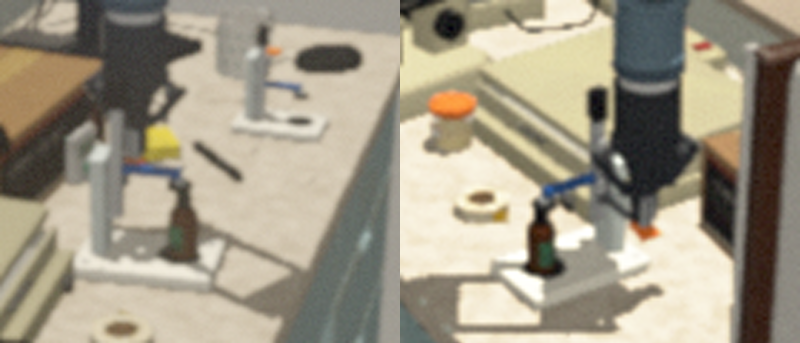

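apply_moves(increments=[{"x":0,"y":0,"z":0,"ax":0,"ay":0,"az":0,"grip":1},{"x":0,"y":0,"z":0,"ax":0,"ay":0,"az":0,"grip":1},{"x":0,"y":0,"z":0,"ax":0,"ay":0,"az":0,"grip":1},{"x":0,"y":0,"z":0,"ax":0,"ay":0,"az":0,"grip":1},{"x":0,"y":0,"z":0,"ax":0,"ay":0,"az":0,"grip":1},{"x":0,"y":0,"z":0,"ax":0,"ay":0,"az":0,"grip":1},{"x":0,"y":0,"z":0,"ax":0,"ay":0,"az":0,"grip":1},{"x":0,"y":0,"z":0,"ax":0,"ay":0,"az":0,"grip":1},{"x":0,"y":0,"z":0,"ax":0,"ay":0,"az":0,"grip":1},{"x":0,"y":0,"z":0,"ax":0,"ay":0,"az":0,"grip":1}])

```text
time_s: 29.88
eef_pos: [0.5386, -0.3413, 0.1209]
eef_rot: [-0.132, 0.13, 0.696, -0.693]
wrist_force: [-0.4, -4.4, 3.2]
opening: 0.002
```

Run:
```python
from h import *
np.set_printoptions(precision=1,suppress=True)
snap('side','side22');snap('scene','scene22')
a=cv2.imread('pics/side22.png')[140:260,250:390];b=cv2.imread('pics/scene22.png')[150:260,290:410]
cv2.imwrite('pics/c22.png',np.hstack([cv2.resize(a,(400,343),interpolation=2),cv2.resize(b,(400,367),interpolation=2)[:343]]))
S=vision.camera_params('scene')
print([(q,proj(S,[.555,-.2525,.191+q])) for q in (.024,.03,.036,.042)],pinpoint('side','pad')[:2])
im=cv2.imread('pics/scene22.png')[160:210,335:365];cv2.imwrite('pics/c23.png',cv2.resize(im,None,fx=12,fy=12,interpolation=0))
```

```text
[(0.024, array([349.5, 177.5])), (0.03, array([349.5, 176. ])), (0.036, array([349.6, 174.6])), (0.042, array([349.6, 173.1]))] [{'xy': [310.1, 205.4], 'p': 0.8}, {'xy': [355.8, 176.9], 'p': 0.47}]
```

View pics/c22.png

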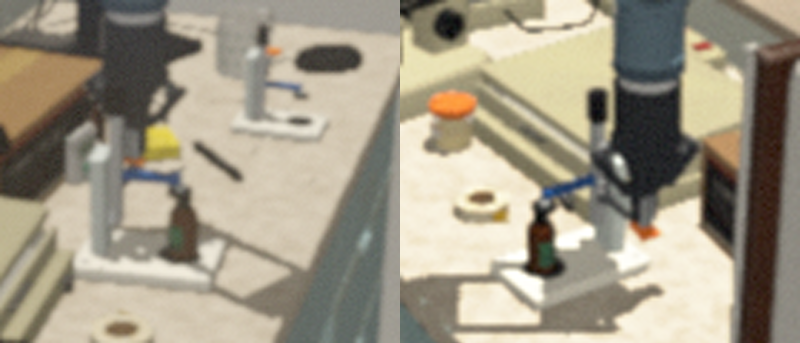

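View pics/c23.png

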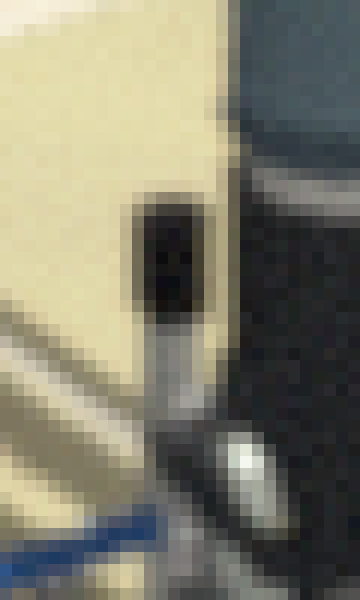

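apply_moves(increments=[{"x":0,"y":-1,"z":0,"ax":0,"ay":0,"az":0,"grip":1},{"x":0,"y":-2.5,"z":0,"ax":0,"ay":0,"az":0,"grip":1},{"x":0,"y":-5,"z":0,"ax":0,"ay":0,"az":0,"grip":1},{"x":0,"y":-9,"z":1,"ax":0,"ay":0,"az":0,"grip":1},{"x":2,"y":-12,"z":3,"ax":0,"ay":0,"az":0,"grip":1},{"x":5,"y":-13,"z":4,"ax":0,"ay":0,"az":0,"grip":1},{"x":8,"y":-14,"z":4,"ax":0,"ay":0,"az":0,"grip":1},{"x":8,"y":-14,"z":4,"ax":0,"ay":0,"az":0,"grip":1}])

```text
time_s: 31.02
eef_pos: [0.449, -0.3492, 0.2626]
eef_rot: [-0.132, 0.131, 0.696, -0.693]
wrist_force: [0.8, -0.0, 0.4]
opening: -0.001
```

```bash
python3 w.py w24 bottle_mid
python3 - <<'E'
from h import *
snap('side','side24');snap('scene','scene24')
a=cv2.imread('pics/side24.png')[140:320,250:390];b=cv2.imread('pics/scene24.png')[150:260,250:410]
cv2.imwrite('pics/c24.png',np.hstack([cv2.resize(a,(350,450),interpolation=2),cv2.resize(b,(450,310),interpolation=2) if 0 else np.vstack([cv2.resize(b,(450,310),interpolation=2),np.zeros((140,450,3),np.uint8)])]))
print(ctrl.get_obs()['wrist_force'])
E
```

```text
bottle_mid [([329.9, 259.5], 0.47)]
31.125 [ 0.4501 -0.3497  0.2616] [-0.1321  0.1304  0.6962 -0.6934] [-0.8694  0.1677  1.6112  0.0016  1.367   2.6452] [ 0.2596 -0.1931 -0.6263]
[ 0.29030092 -0.12579613 -0.65180814]
```

View pics/c24.png

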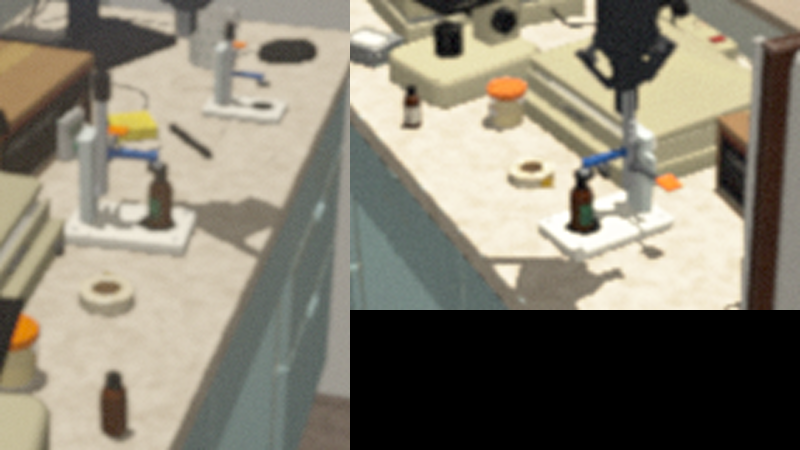

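View pics/w24.png

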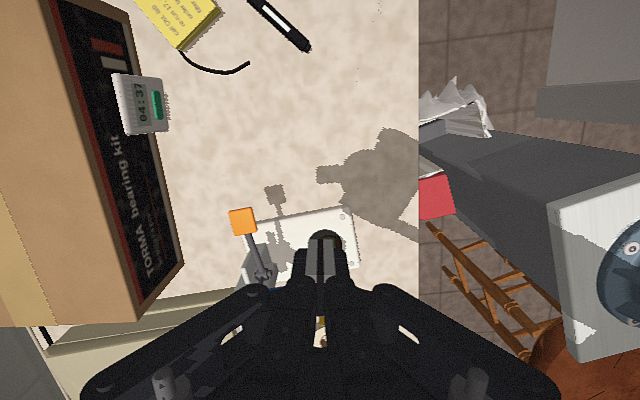

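```bash
python3 -c "
from bench import ticket
print(ticket.hand_in())"
```

```text
the job is handed in; nothing more can be done
None
```

The job is done as asked and handed in at about 31 s of the 72 s allowed; hand-in gives no verdict.

- **Raising the arm:** I pulled the larger stand's arm up by its knob, and the pawl held it. The knob had moved 23.4 px in the scene camera, where the highest notch (0.096) predicts 23.9 px and the next one down 20.8 px. Two rougher wrist-camera estimates came out lower, at about 0.084 to 0.089, so I relied on the scene and side views.
- **Placing the bottle:** the green-label bottle stands upright on the mat. It looked centred sideways to within about 1 mm. Front to back I could only judge it to about 2 mm.
- **Lowering the arm:** I pressed the tab down 20 mm and held it for about 2.5 s. The bar then read about 0.030 by the knob's shift, which is the value for resting on the cap.
- **Last pictures:** after I let go of the tab, the pad was on the cap and the tab had sprung back. The dropper bottle and the tape were where they had been. The gripper was clear of everything, with wrist force near zero.

My first tilted approach to the bottle ran into the limit of joint 4 and the second into the limit of joint 6. I backed out both times without touching anything and went in again with the wrist turned the other way.

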